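# Box the beetle mount and snap the lid shut

### The arm

A 6-joint arm with a two-finger parallel gripper is mounted at the origin on the work surface. World frame = base frame: x ahead of the robot, y to its left, z up, the work surface at z = 0. Lengths are in m, angles in rad, forces in N, time in s.
With the tool pointing down it reaches from about 0.35 to 0.975 m from the base axis. Payload 4.9 kg.
Tool frame: the origin (TCP) lies midway between the tips of the shut fingers; the grasp point (between the pads) lies 19 mm behind it; z points along the fingers, x is the direction in which the jaws open and shut, and the axes are right-handed (so a half turn about z gives the same grasp; the last joint's range is limited). The gripper opens to 85 mm and grips with 20 to 120 N. Pads are 22 mm wide; open, the fingers measure 114 mm over their backs; the gripper's body (76 mm by 85 mm) begins 54 mm behind the grasp point. The pads swing forward as they close: fully open they stand 13 mm farther back than shut.
Start: joints at [1.182, 0.053, 1.613, -0, 1.476, -0.119], TCP at [0.167, 0.602, 0.211] pointing down, gripper open.
Joint ranges: [-3.01, 3.01], [-1.01, 2.22], [0.06, 2.58], [-1.02, 4.17], [0.09, 2.62], [-3.14, 3.14]. Speed limits (rad/s): [2.57, 2.57, 3.14, 3.14, 3.14, 3.14].

### API

Orientations are given as a rotation vector (axis times angle).
In Python, from station import ctrl gives the robot as it stands.
- The arm moves only by the tool step_arm, never from a script. Its argument "increments" is text: rows parted by semicolons, each of 6 numbers parted by spaces: the shift along the tool's x, y, z as a fraction of full scale, then the turn, a rotation vector about the tool's x, y, z as a fraction of full scale. In form: x y z rx ry rz; .... A call has 1 to 12 rows; each row shifts and turns the commanded pose from where the row before left it, along the tool's axes as they then stand; what a row does not reach is not made up. Full scale, the value 1, is 0.025 m for a shift and 0.1 rad for a turn. A row lasts 1/12 s, in which the tool goes at most 41.7 mm and 7.16 degrees, less where a joint would pass 70% of its speed; a pose out of reach is approached as far as the arm can. A call with a number of a shift or a turn outside -1 to 1 is refused whole. A call with a gripper value outside its range is refused whole. "fingers" is the opening, from -1 (shut) to 1 (fully open), so that 0 is half open, set as the call begins (left out, the last holds). The fingers move at their own pace and stop on an object; "newtons" is the grip in N (left out, the last holds). Time passes only in rows, so rows that do not move let the fingers close. It gives the time, the measured TCP pose, the force and the opening at its end, in the units of the state.
- ctrl.get_obs(): the state, without advancing time (a new reading comes with each control period).
- ctrl.get_image(name): name is "side" or "top"; returns a dict with "pixels" (384x512x3 uint8, red, green, blue), "intrinsics" (3x3 intrinsics, pixels), "distortion" ([k1, k2, p1, p2, k3] as OpenCV has them; the pictures are not rectified), "eye" and "orientation" of the camera in the world. Camera axes: x right, y down, z forward; pixel columns grow to the right and rows downward; lengths in m; the calibration is good to about 2 mm. A picture is of the moment at which its call begins. There is no depth.
- ctrl.finish_job(): hands the job in, once; it reports no verdict.
The state is a dict: "t": time; "q": joint angles; "dq": joint speeds; "effort": joint torques, N m; "tool_pos": TCP position; "tool_rot": TCP orientation; "contact_force": force on the tool from outside, world axes, zero at the start; "wrist_torque": the same for the moment, N m; "opening": finger opening in m.
Only numpy, scipy, OpenCV 4.12 (cv2) and the standard library are available. Lean on these libraries where they do the work, as an engineer would, in place of code of your own. Each camera call takes 0.05 s, during which the arm holds its last target.

### The job

Put the dark wooden block with the beetle on top into the fitted recess of the sloping specimen box, beetle uppermost and right down on the recess floor, and let go of it. Then swing the box's hinged lid shut and press its free edge until the tab snaps behind the rim and the lid stays closed by itself. Leave the other things on the bench where they are.

Things in the scene. Friction and masses are not known exactly. Their poses are not given: they have to be found in the camera images.
- mount_mid (a point): Centre (half-way up) of the loose mount: a dark wooden block 36 (its x) x 56 (its y) x 24 mm high (its z), about 45 g, flat on the bench at the start, with a small black beetle on top, 8 mm high (looks only, cannot be touched). Grip it across its 36 mm width. Either end may lie up the slope in the recess.
- mount_top (a point): Centre of the mount's flat top face, 12 mm above its middle; same axes.
- box: Open box of white card, fixed on a wooden stand sloping 30 degrees. Origin: centre of its underside. x along the lid hinge (level), y straight up the slope to the hinge side, z square to the slope out of the mouth. Outside 150 (x) x 110 (y) x 46 mm (z) to the rim, walls 4, floor 5 mm. The stand reaches 85 mm along x and 65 mm along y from it. A lip for the tab runs inside the lower (-y) wall, just under the rim.
- recess_mid (a point): Where the mount's middle lies when home; axes as the box. The recess, in the middle of a grey pad inside the box (pad top 15 mm above the box's underside), is 41 (x) x 61 mm (y) and 10 mm deep, so 14 mm of the mount stays proud. The mount's x goes along the recess's x, its top towards the recess's z.
- recess_top (a point): Where the centre of the mount's top face lies when the mount is home: 12 mm along z above recess_mid.
- lid (a joint): Lid angle, rad: 0 shut, grows opening (limit 2.5); starts at 1.95 to 2.3. Light hinge with friction and a weak spring: it stays where it starts, follows about 1 N near the free edge, and lifts open again (or stands ajar) if let go before the tab snaps. The tab meets the lip at about 0.09; some 3 to 6 N pressed at the free edge snaps it through; then it rests below 0.02.
- lid_hinge (a point): Middle of the hinge line, on top of the box's upper wall (box frame 0, +55, +46 mm). Axes of the lid: x along the hinge, -y from hinge to free edge, z out of its outer face (the box's axes when shut). The lid is 150 mm along x, 110 mm from hinge to free edge, 4 mm thick: underside in the plane of the hinge line, outer face 4 mm along z.
- lid_edge (a point): Where to press: on the lid's outer face, half-way along x, 100 mm from the hinge (10 mm from the free edge), over the tab; marked by a small grey strip. Axes as the lid. The tab, 60 mm wide, hangs 13 mm below the lid's underside here.
- unit_tray: Bystander: loose white card tray 64 x 64 x 22 mm with tiny specimens. Origin: centre of its underside.
- pill_jar: Bystander: small amber jar with a white cap, 40 mm across, 50 mm high. Origin: centre of its underside.
- pin_block: Bystander: stepped wooden block 70 x 30 mm, 30 mm high at its highest step. Origin: centre of its underside.

How it is judged:
On the way, in this order (a step that is already met when the one before it is completed fails the run):
1. the mount lies home in the recess, beetle up, let go, with the lid still open (distance between mount_top and recess_top below 0.007 m and angle between the z axis of mount_mid and the z axis of box, either way round below 0.09 rad and contact force between the fingers and mount below 0.05 N and value of joint lid above 1 rad), for 0.2 s.
2. the lid is shut with its tab behind the rim (value of joint lid below 0.03 rad), for 0.2 s.
At the end, for the whole second after the job is handed in: The mount lies at rest in the recess, beetle up, its top within 7 mm of its home place and within 0.09 rad of flat on the recess floor, and the lid stays shut by itself, within 0.03 rad (distance between mount_top and recess_top below 0.007 m and angle between the z axis of mount_mid and the z axis of box, either way round below 0.09 rad and linear speed of mount below 0.02 m/s and value of joint lid below 0.03 rad); the robot touches nothing.
It fails at once if a bystander is moved by more than 30 mm (distance of any of unit_tray, pill_jar, pin_block from where it was at the start of the episode above 0.03 m).
It also fails if it takes over 61 s, if anything falls off the work surface, if the arm or the gripper's body presses on something with over 40 N, if the wrist force passes 120 N, or if a joint passes its speed limit or range.

## Working session

There is one attempt and no reset: what is moved stays moved. The work goes in short steps, Python scripts to look and compute and a tool call to move; the robot and the scene stay as the last step left them, time stands still between calls to the robot, and variables do not carry over. Pictures are saved under pics/ and viewed, and the job is handed in when it is done.

Besides the shell and the picture viewer there is one more tool, called after "Request:" by a JSON object that holds its "method" and its "body". step_arm: Moves the arm, as the interface text tells. Shift numbers are shares of 0.025 m and turn numbers shares of 0.1 rad, none past 1 either way. Its arguments: {"type":"object","properties":{"increments":{"type":"string"},"fingers":{"type":"number"},"newtons":{"type":"number"}},"required":["increments"]}

```bash
ls; mkdir -p pics
python3 - <<'E'
from station import ctrl
import cv2,numpy as np,pickle
o=ctrl.get_obs();print({k:np.round(v,3) for k,v in o.items()})
d={}
for n in("side","top"):
    im=ctrl.get_image(n);d[n]=im
    cv2.imwrite(f"pics/{n}0.png",im["pixels"][:,:,::-1])
    print(n,im["intrinsics"],im["distortion"],im["eye"],im["orientation"])
pickle.dump(d,open("im0.pkl","wb"))
E
```

```text
pics
{'t': np.float64(0.0), 'q': array([ 1.182,  0.053,  1.614, -0.   ,  1.476, -0.119]), 'dq': array([ 0.001, -0.   ,  0.001, -0.   , -0.002,  0.   ]), 'effort': array([ 0.0000e+00, -3.9369e+01, -3.7017e+01, -0.0000e+00,  7.0000e-03,
       -0.0000e+00]), 'tool_pos': array([0.166, 0.602, 0.21 ]), 'tool_rot': array([ 2.499,  1.902, -0.003]), 'contact_force': array([0.002, 0.19 , 0.299]), 'wrist_torque': array([ 0.022, -0.008, -0.003]), 'opening': np.float64(0.085)}
side [[366.03974519   0.         254.15505966]
 [  0.         366.03974519 184.77670741]
 [  0.           0.           1.        ]] [-0.0505567  0.         0.         0.         0.       ] [ 0.09833827 -0.53354616  0.6177058 ] [-2.1025474   0.86357466 -0.43706474]
top [[442.72791601   0.         256.54922039]
 [  0.         442.72791601 192.06809735]
 [  0.           0.           1.        ]] [-0.09263097  0.          0.          0.          0.        ] [ 0.37827213 -0.03105557  0.9762179 ] [-2.13509396  2.04939121 -0.25682373]
```

View pics/side0.png

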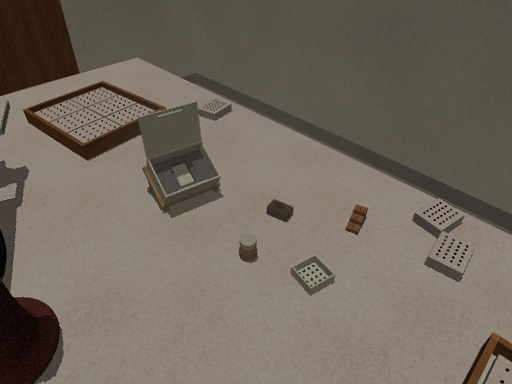

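View pics/top0.png

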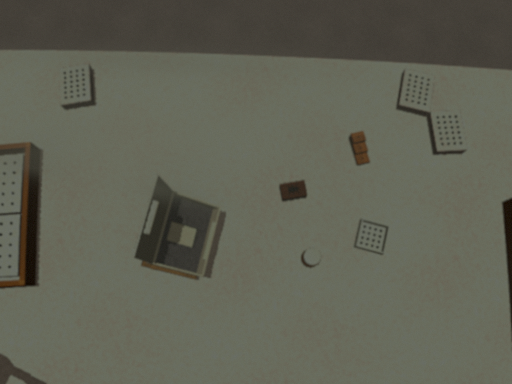

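The side view shows the mount at about (280,210), the open box at about (182,170), the jar at (248,247) and the tray at (313,274). In the top view the mount is at (293,190) and the box at (185,235), with the lid leaning to the left. I'll enlarge both areas next.

```bash
cat > h.py <<'E'
import numpy as np,cv2,pickle
from scipy.spatial.transform import Rotation as R
def ray(im,px):
    p=cv2.undistortPoints(np.array(px,float).reshape(-1,1,2),np.array(im["intrinsics"]),np.array(im["distortion"]))[:,0]
    d=np.c_[p,np.ones(len(p))]@R.from_rotvec(im["orientation"]).as_matrix().T
    return np.array(im["eye"]),d/np.linalg.norm(d,axis=1)[:,None]
def onplane(im,px,z):
    e,d=ray(im,px);return e+d*((z-e[2])/d[:,2])[:,None]
def tri(ia,pa,ib,pb):
    e,d=ray(ia,pa);f,g=ray(ib,pb);out=[]
    for a,b in zip(d,g):
        s=np.linalg.lstsq(np.c_[a,-b],f-e,rcond=None)[0]
        P,Q=e+s[0]*a,f+s[1]*b;out.append(np.r_[(P+Q)/2,np.linalg.norm(P-Q)])
    return np.array(out)
def proj(im,P):
    Rm=R.from_rotvec(im["orientation"]).as_matrix().T
    return cv2.projectPoints(np.array(P,float).reshape(-1,1,3),cv2.Rodrigues(Rm)[0],-Rm@np.array(im["eye"]),np.array(im["intrinsics"]),np.array(im["distortion"]))[0][:,0]
def crop(im,x,y,w,h,s,fn,gain=1.6):
    c=im["pixels"][y:y+h,x:x+w,::-1]
    c=np.clip(cv2.resize(c,None,fx=s,fy=s,interpolation=cv2.INTER_CUBIC).astype(float)*gain,0,255).astype(np.uint8)
    for i in range(0,w,10):
        cv2.line(c,(i*s,0),(i*s,4),(0,0,255),1)
        if (x+i)%20<10: cv2.putText(c,str(x+i),(i*s,16),0,.4,(0,0,255))
    for i in range(0,h,10):
        cv2.line(c,(0,i*s),(4,i*s),(0,0,255),1);cv2.putText(c,str(y+i),(5,i*s+5),0,.4,(0,0,255))
    cv2.imwrite(fn,c)
E
python3 - <<'E'
from h import *
d=pickle.load(open("im0.pkl","rb"))
crop(d["side"],130,95,100,120,5,"pics/s_box.png")
crop(d["top"],130,170,100,115,5,"pics/t_box.png",2)
crop(d["side"],255,190,50,40,12,"pics/s_m.png",2.5)
crop(d["top"],270,170,50,40,12,"pics/t_m.png",2.5)
E
```

```text
(no output)
```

View pics/s_box.png

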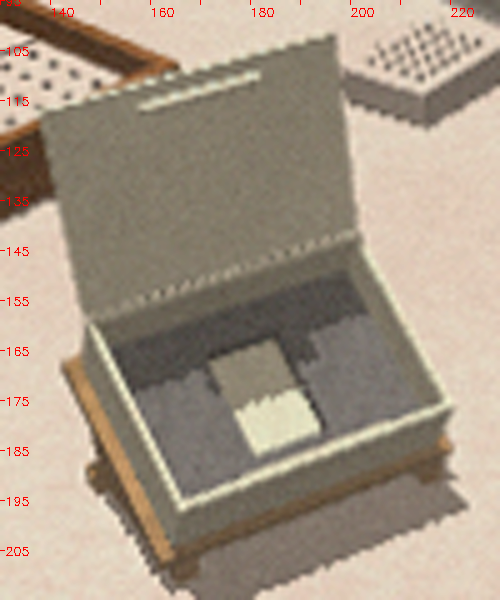

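View pics/t_box.png

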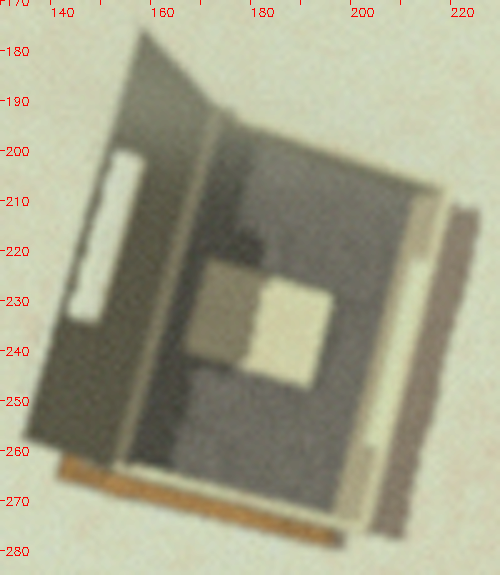

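View pics/s_m.png

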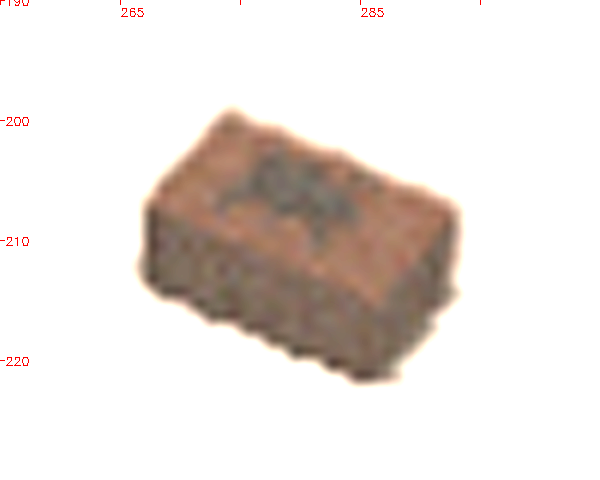

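View pics/t_m.png

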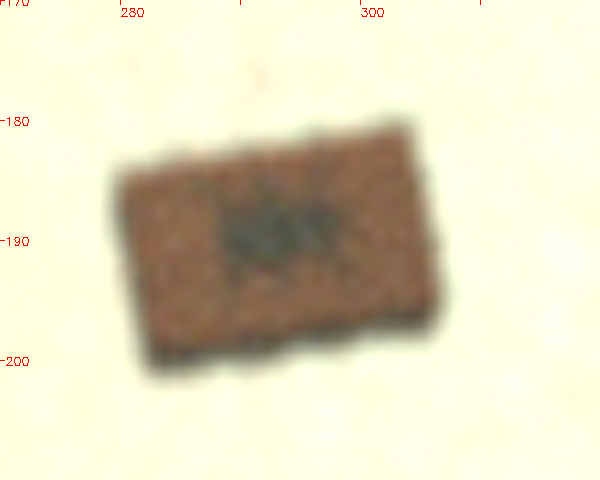

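```bash
cat > m1.py <<'E'
from h import *
d=pickle.load(open("im0.pkl","rb"));S,T=d["side"],d["top"]
c=lambda a,x,y,s:(np.array(a,float)+.5)/s-.5+np.array([x,y])
# box pts: hinge -x, hinge +x, low -x, low +x, lid free -x, lid free +x
s=c([(88,320),(360,238),(182,508),(452,403),(42,115),(337,38)],130,95,5)
t=c([(120,466),(218,110),(365,532),(448,190),(25,438),(142,28)],130,170,5)
W=tri(S,s,T,t);print(W.round(4))
L=np.linalg.norm
print("hinge len",L(W[1,:3]-W[0,:3]),"low",L(W[3,:3]-W[2,:3]),"sides",L(W[2,:3]-W[0,:3]),L(W[3,:3]-W[1,:3]),"lid",L(W[4,:3]-W[0,:3]),L(W[5,:3]-W[1,:3]))
# fit: level x, slope 30: fit yaw+pos
from scipy.optimize import least_squares
B=np.array([(-75,55,46),(75,55,46),(-75,-55,46),(75,-55,46)])/1000
def pose(p): return R.from_euler('ZX',[p[3],np.pi/6]),p[:3]
def f(p):
    r,o=pose(p);P=r.apply(B)+o
    return np.r_[(proj(S,P)-s[:4]).ravel(),(proj(T,P)-t[:4]).ravel()]
x=W[1,:3]-W[0,:3]
q=least_squares(f,np.r_[W[:4,:3].mean(0)-[0,0,.04],np.arctan2(x[1],x[0])])
print("box",q.x.round(4),"res px",np.round(q.fun,1))
r,o=pose(q.x)
lid=r.inv().apply(W[4:,:3]-o)-B[:2];print("lid angle",np.arctan2(lid[:,2],-lid[:,1]),lid)
rc=np.array([(sx*20.5,sy*30.5,15) for sx,sy in((-1,-1),(1,-1),(1,1),(-1,1))])/1000
rf=rc-[0,0,.010]
for z in(rc,rf): print("recess px S",proj(S,r.apply(z)+o).round(1).tolist(),"T",proj(T,r.apply(z)+o).round(1).tolist())
# mount
tm=c([(118,172),(408,120),(438,298),(145,352)],270,170,12)
sm=c([(148,205),(230,110),(458,207),(380,303)],255,190,12)
A=onplane(T,tm,.024);Bm=onplane(S,sm,.024)
print("mount T",A.round(4),[round(L(A[i]-A[(i+1)%4]),4) for i in range(4)],A.mean(0))
print("mount S",Bm.round(4),[round(L(Bm[i]-Bm[(i+1)%4]),4) for i in range(4)],Bm.mean(0))
E
python3 m1.py
```

```text
[[4.412e-01 1.662e-01 1.170e-01 2.200e-03]
 [5.867e-01 1.400e-01 1.129e-01 6.000e-04]
 [4.241e-01 7.550e-02 6.210e-02 3.000e-04]
 [5.685e-01 4.950e-02 6.290e-02 1.600e-03]
 [4.418e-01 1.746e-01 2.248e-01 7.000e-04]
 [5.889e-01 1.479e-01 2.230e-01 6.000e-04]]
hinge len 0.14782930358629784 low 0.14677527317266142 sides 0.10741063513164122 0.10500678510537279 lid 0.10805922881820096 0.11041513601384353
box [ 0.5097  0.1308  0.0478 -0.1841] res px [-0.2  0.3 -0.1 -1.1 -0.1  0.9  0.8  0.9 -1.4  0.9 -0.7 -1.   0.2  0.6
  1.2 -0.9]
lid angle [2.149072   2.15603929] [[ 0.00016212  0.0600225   0.09195937]
 [-0.0002987   0.05971993  0.09011775]]
recess px S [[180.9, 186.0], [195.4, 180.6], [185.1, 161.0], [170.6, 166.0]] T [[193.2, 247.5], [198.0, 228.8], [171.6, 220.7], [166.3, 239.9]]
recess px S [[180.4, 187.7], [194.8, 182.2], [184.6, 162.8], [170.2, 167.8]] T [[191.4, 247.5], [196.3, 228.9], [170.0, 220.9], [164.8, 239.9]]
mount T [[ 0.6354 -0.0773  0.024 ]
 [ 0.6477 -0.1311  0.024 ]
 [ 0.6138 -0.1371  0.024 ]
 [ 0.6013 -0.0832  0.024 ]] [np.float64(0.0552), np.float64(0.0344), np.float64(0.0553), np.float64(0.0346)] [ 0.62452969 -0.10718082  0.024     ]
mount S [[ 0.6002 -0.087   0.024 ]
 [ 0.6343 -0.0784  0.024 ]
 [ 0.6451 -0.1316  0.024 ]
 [ 0.612  -0.1394  0.024 ]] [np.float64(0.0351), np.float64(0.0543), np.float64(0.0341), np.float64(0.0537)] [ 0.62289999 -0.10912129  0.024     ]
```

```bash
cat >> h.py <<'E'
BO=np.array([.5097,.1308,.0478]);BYAW=-.184
BR=R.from_euler('ZX',[BYAW,np.pi/6])
def boxpt(p): return BR.apply(np.array(p,float)/1000)+BO
def down(yaw): return R.from_matrix(np.c_[[np.cos(yaw),np.sin(yaw),0],[np.sin(yaw),-np.cos(yaw),0],[0,0,-1]])
def boxtool(tilt=0): return BR*R.from_euler('x',tilt)*R.from_euler('x',np.pi)  # tool x=box x, tool z=-box z
def plan(p0,R0,p1,R1,n=None,fs=.95):
    w=(R0.inv()*R1).as_rotvec()
    for N in ([n] if n else range(1,200)):
        M=sum((R0*R.from_rotvec(w/N*k)).as_matrix() for k in range(N))
        dd=np.linalg.solve(M,p1-p0)/.025; ww=w/N/.1
        if max(abs(dd).max(),abs(ww).max())<=fs: break
    return N,np.r_[dd,ww].round(3)
def state():
    from station import ctrl
    o=ctrl.get_obs();return o,np.array(o["tool_pos"]),R.from_rotvec(o["tool_rot"])
def path(wps,fs=.95):
    o,p,r=state();print("t",round(o["t"],2),"p",p.round(4),"F",np.round(o["contact_force"],1),"open",round(o["opening"],4))
    for w in wps:
        N,row=plan(p,r,np.array(w[0],float),w[1],fs=w[2] if len(w)>2 else fs);print(N,"x",*row);p,r=np.array(w[0],float),w[1]
E
python3 - <<'E'
from h import *
d=pickle.load(open("im0.pkl","rb"))
print(onplane(d["top"],[(312,257)],.05),onplane(d["top"],[(371,237)],.022),onplane(d["top"],[(360,148)],.02))
D=down(.213)
path([([.25,.54,.36],down(1.301)),([.6237,-.108,.30],D),([.6237,-.108,.05],D)])
E
```

```text
[[ 0.4732469  -0.14868696  0.05      ]] [[ 0.52432133 -0.28118036  0.022     ]] [[ 0.72968577 -0.26070724  0.02      ]]
t 0.1 p [0.1663 0.6018 0.2099] F [ 0.5 -0.  -0.1] open 0.0852
7 x -0.214 0.555 -0.858 -0.0 0.003 0.0
33 x -0.236 0.923 0.073 0.0 0.0 0.33
11 x 0.0 -0.0 0.909 0.0 0.0 0.0
```

Request:
{"method": "step_arm", "body": {"increments": "-0.21 0.56 -0.86 0 0 0;-0.21 0.56 -0.86 0 0 0;-0.21 0.56 -0.86 0 0 0;-0.21 0.56 -0.86 0 0 0;-0.21 0.56 -0.86 0 0 0;-0.21 0.56 -0.86 0 0 0;-0.21 0.56 -0.86 0 0 0;-0.24 0.92 0.07 0 0 0.33;-0.24 0.92 0.07 0 0 0.33;-0.24 0.92 0.07 0 0 0.33;-0.24 0.92 0.07 0 0 0.33;-0.24 0.92 0.07 0 0 0.33", "fingers": 1, "newtons": 40}}

```text
t: 1.1
tool_pos: [0.3505, 0.4738, 0.352]
tool_rot: [2.649, 1.688, -0.002]
contact_force: [-1.1, 1.1, -0.0]
opening: 0.0857
```

Request:
{"method": "step_arm", "body": {"increments": "-0.24 0.92 0.07 0 0 0.33;-0.24 0.92 0.07 0 0 0.33;-0.24 0.92 0.07 0 0 0.33;-0.24 0.92 0.07 0 0 0.33;-0.24 0.92 0.07 0 0 0.33;-0.24 0.92 0.07 0 0 0.33;-0.24 0.92 0.07 0 0 0.33;-0.24 0.92 0.07 0 0 0.33;-0.24 0.92 0.07 0 0 0.33;-0.24 0.92 0.07 0 0 0.33;-0.24 0.92 0.07 0 0 0.33;-0.24 0.92 0.07 0 0 0.33"}}

```text
t: 2.1
tool_pos: [0.5326, 0.2567, 0.3309]
tool_rot: [-2.93, -1.134, 0.002]
contact_force: [-0.4, 0.0, -0.6]
opening: 0.0855
```

Request:
{"method": "step_arm", "body": {"increments": "-0.24 0.92 0.07 0 0 0.33;-0.24 0.92 0.07 0 0 0.33;-0.24 0.92 0.07 0 0 0.33;-0.24 0.92 0.07 0 0 0.33;-0.24 0.92 0.07 0 0 0.33;-0.24 0.92 0.07 0 0 0.33;-0.24 0.92 0.07 0 0 0.33;-0.24 0.92 0.07 0 0 0.33;-0.24 0.92 0.07 0 0 0.33;-0.24 0.92 0.07 0 0 0.33;-0.24 0.92 0.07 0 0 0.33;-0.24 0.92 0.07 0 0 0.33"}}

```text
t: 3.1
tool_pos: [0.6168, -0.0138, 0.3099]
tool_rot: [-3.095, -0.535, 0.002]
contact_force: [-0.3, -0.1, 0.5]
opening: 0.0853
```

Run:
```python
from h import *
D=down(.213)
path([([.6237,-.108,.06],D)])
```

```text
t 3.1 p [ 0.6168 -0.0138  0.3099] F [-0.3 -0.1  0.5] open 0.0853
11 x -0.071 0.336 0.909 -0.0 0.001 0.118
```

Request:
{"method": "step_arm", "body": {"increments": "-0.07 0.34 0.9 0 0 0.12;-0.07 0.34 0.9 0 0 0.12;-0.07 0.34 0.9 0 0 0.12;-0.07 0.34 0.9 0 0 0.12;-0.07 0.34 0.9 0 0 0.12;-0.07 0.34 0.9 0 0 0.12;-0.07 0.34 0.9 0 0 0.12;-0.07 0.34 0.9 0 0 0.12;-0.07 0.34 0.9 0 0 0.12;-0.07 0.34 0.9 0 0 0.12;-0.07 0.34 0.9 0 0 0.12;0 0 0 0 0 0"}}

```text
t: 4.1
tool_pos: [0.6203, -0.1078, 0.0568]
tool_rot: [-3.121, -0.329, 0.016]
contact_force: [-1.1, 0.7, -1.3]
opening: 0.0852
```

Run:
```python
from h import *
from station import ctrl
for n in("side","top"):
    im=ctrl.get_image(n); crop(im,250,150,80,80,7,f"pics/{n}1.png",2)
D=down(.213)
path([([.6237,-.108,.009],D)])
```

```text
t 4.2 p [ 0.6236 -0.1074  0.0621] F [-0.1  0.2  0.3] open 0.0855
3 x 0.002 0.008 0.708 -0.006 0.008 -0.004
```

View pics/side1.png

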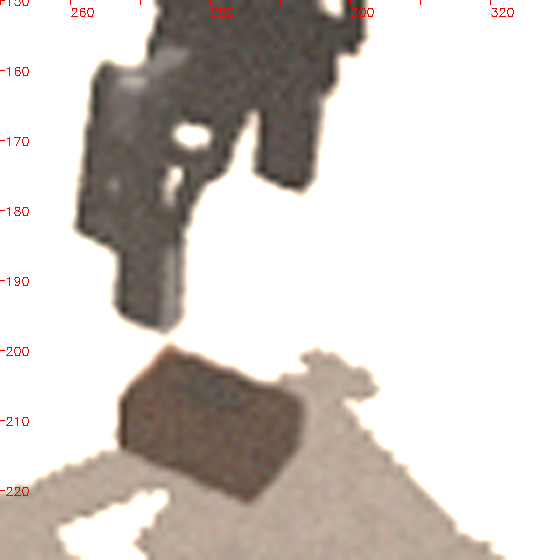

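View pics/top1.png

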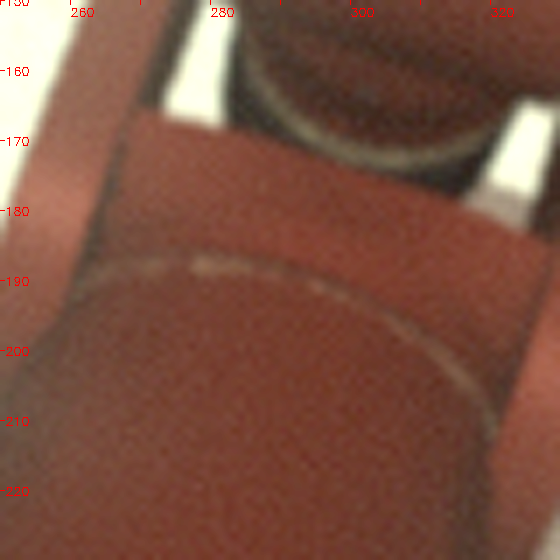

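The side view shows the open jaws straddling the mount at about (278,210). The near fingertip is at (274,197), clear of the block. The arm hides the mount in the top view, so I'm lowering and closing now.

Request:
{"method": "step_arm", "body": {"increments": "0 0 0.7 0 0 0;0 0 0.7 0 0 0;0 0 0.7 0 0 0;0 0 0 0 0 0;0 0 0 0 0 0"}}

```text
t: 4.62
tool_pos: [0.6249, -0.1072, 0.0117]
tool_rot: [-3.124, -0.334, -0.0]
contact_force: [-0.0, 0.4, -0.4]
opening: 0.0856
```

Request:
{"method": "step_arm", "body": {"increments": "0 0 0 0 0 0;0 0 0 0 0 0;0 0 0 0 0 0;0 0 0 0 0 0;0 0 0 0 0 0;0 0 0 0 0 0;0 0 0 0 0 0;0 0 0 0 0 0;0 0 0 0 0 0;0 0 0 0 0 0", "fingers": -1, "newtons": 40}}

```text
t: 5.45
tool_pos: [0.6246, -0.1077, 0.0107]
tool_rot: [-3.124, -0.332, 0.0]
contact_force: [0.1, 0.3, -0.5]
opening: -0.0001
```

Run:
```python
from h import *
from station import ctrl
im=ctrl.get_image("side"); crop(im,250,160,60,70,9,"pics/side2.png",2);pickle.dump(im,open("im2.pkl","wb"))
o,p,r=state();print(p,r.as_rotvec(),o["opening"],o["contact_force"])
print(proj(im,[p+r.apply(np.array([-.019,y,z])) for y in(-.011,.011) for z in(0,-.005,-.01)]))
```

```text
[ 0.62452459 -0.1077344   0.0106784 ] [-3.12393214e+00 -3.32414042e-01  2.86161143e-04] 0.0001238340764267832 [-0.75688434  0.45016658  0.29439124]
[[271.77233926 212.7577896 ]
 [271.86081733 211.24494081]
 [271.94988261 209.72147308]
 [279.57016171 216.15652233]
 [279.6870672  214.64025298]
 [279.80475363 213.11321539]]
```

View pics/side2.png

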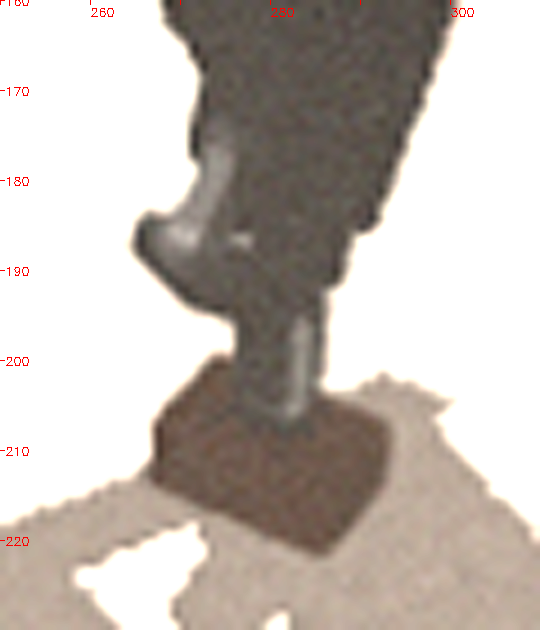

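Run:
```python
from h import *
im=pickle.load(open("im2.pkl","rb"));o,p,r=state()
for z in(-.0,-.01,-.02,-.03): print(z,proj(im,[p+r.apply(np.array([x,y,z])) for x,y in((0,0),(-.01,-.011),(-.01,.011))]).round(1).tolist())
c=[(0.6013,-0.0832),(.6354,-.0773),(.6477,-.1311),(.6138,-.1371)]
print(proj(im,[(*a,.024) for a in c]).round(1).tolist())
crop(im,225,60,110,170,4,"pics/side2b.png",3)
```

```text
-0.0 [[279.5, 210.1], [273.6, 210.7], [281.4, 214.1]]
-0.01 [[279.7, 207.1], [273.8, 207.7], [281.6, 211.0]]
-0.02 [[280.0, 204.0], [274.0, 204.6], [281.9, 207.9]]
-0.03 [[280.2, 200.9], [274.2, 201.5], [282.1, 204.8]]
[[266.0, 205.7], [273.7, 198.3], [293.2, 206.2], [286.0, 214.0]]
```

View pics/side2b.png

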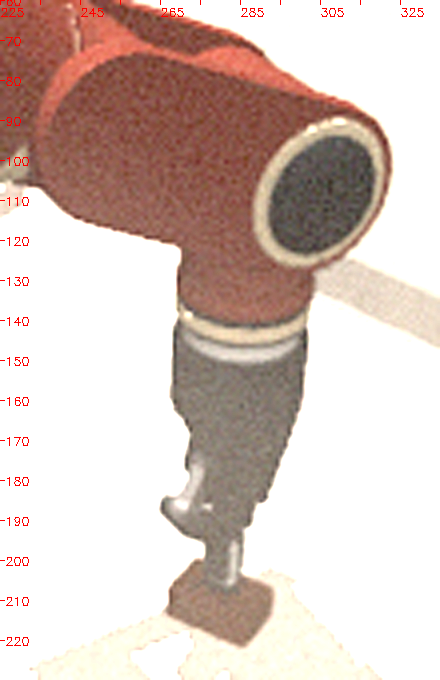

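The fingers shut fully over the block. In the picture the shut tip ends at about (279,206), roughly 14 mm above the reported TCP. I'll lift a little and check the tip offset in free space before going on.

Request:
{"method": "step_arm", "body": {"increments": "0 0 -0.8 0 0 0;0 0 -0.8 0 0 0;0 0 0 0 0 0;0 0 0 0 0 0"}}

```text
t: 5.83
tool_pos: [0.6259, -0.1081, 0.0523]
tool_rot: [3.123, 0.332, 0.005]
contact_force: [-0.6, -0.1, -0.2]
opening: 0.0003
```

Run:
```python
from h import *
from station import ctrl
im=ctrl.get_image("side"); crop(im,250,150,60,80,8,"pics/side3.png",3);pickle.dump(im,open("im3.pkl","wb"))
o,p,r=state();print(p,o["opening"],o["contact_force"])
for z in(-.0,-.01,-.02): print(z,proj(im,[p+r.apply(np.array([x,y,z])) for x,y in((0,0),(-.01,-.011),(-.01,.011))]).round(1).tolist())
```

```text
[ 0.62470457 -0.10776286  0.0507865 ] -1.3929316098090314e-05 [ 0.00795373  0.31745185 -0.56221248]
-0.0 [[280.5, 197.7], [274.5, 198.3], [282.5, 201.6]]
-0.01 [[280.8, 194.5], [274.7, 195.1], [282.7, 198.4]]
-0.02 [[281.0, 191.2], [274.9, 191.8], [283.0, 195.1]]
```

View pics/side3.png

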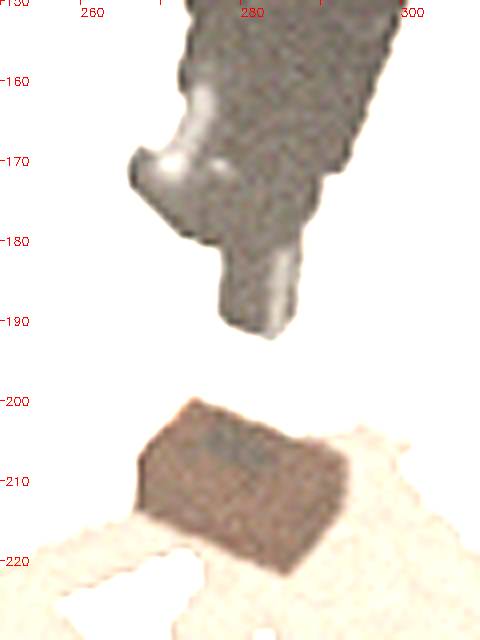

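With the shut tip at about (281,191), its height works out roughly 20–25 mm behind the reported TCP. A gentle touch on the mount's top will give the exact figure.

Request:
{"method": "step_arm", "body": {"increments": "0 0 0.8 0 0 0;0 0 0.6 0 0 0;0 0 0 0 0 0;0 0 0 0 0 0"}}

```text
t: 6.22
tool_pos: [0.6222, -0.107, 0.0127]
tool_rot: [-3.122, -0.332, 0.008]
contact_force: [-0.2, 0.2, 0.4]
opening: 0.0001
```

Request:
{"method": "step_arm", "body": {"increments": "0 0 0.16 0 0 0;0 0 0 0 0 0"}}

```text
t: 6.38
tool_pos: [0.6246, -0.1077, 0.0115]
tool_rot: [-3.124, -0.332, 0.0]
contact_force: [-0.1, -0.9, -0.4]
opening: -0.0002
```

Request:
{"method": "step_arm", "body": {"increments": "0 0 0.1 0 0 0;0 0 0 0 0 0"}}

```text
t: 6.55
tool_pos: [0.6248, -0.1078, 0.0095]
tool_rot: [3.124, 0.332, 0.001]
contact_force: [0.0, -0.7, -1.0]
opening: -0.0
```

Request:
{"method": "step_arm", "body": {"increments": "0 0 0.1 0 0 0;0 0 0 0 0 0"}}

```text
t: 6.72
tool_pos: [0.6246, -0.1077, 0.0067]
tool_rot: [-3.124, -0.332, 0.0]
contact_force: [0.6, 0.6, -0.1]
opening: 0.0003
```

Request:
{"method": "step_arm", "body": {"increments": "0 0 0.1 0 0 0;0 0 0 0 0 0"}}

```text
t: 6.88
tool_pos: [0.6243, -0.1076, 0.0039]
tool_rot: [-3.124, -0.332, 0.001]
contact_force: [-0.7, -0.3, -0.8]
opening: -0.0004
```

Request:
{"method": "step_arm", "body": {"increments": "0 0 0.1 0 0 0;0 0 0 0 0 0"}}

```text
t: 7.05
tool_pos: [0.6245, -0.1077, 0.0037]
tool_rot: [-3.123, -0.333, 0.002]
contact_force: [-6.3, 2.2, 12.8]
opening: 0.0002
```

Request:
{"method": "step_arm", "body": {"increments": "0 0 0.1 0 0 0;0 0 0 0 0 0"}}

```text
t: 7.22
tool_pos: [0.6247, -0.1077, 0.0037]
tool_rot: [-3.123, -0.333, 0.004]
contact_force: [-12.5, 3.0, 23.0]
opening: 0.0003
```

Contact came at a reported z of 0.0037 over a top face at 0.024, so the real tip sits 20 mm behind the reported TCP. I'll back off, open and go lower.

Request:
{"method": "step_arm", "body": {"increments": "0 0 -0.5 0 0 0;0 0 -0.9 0 0 0;0 0 -0.2 0 0 0;0 0 0 0 0 0"}}

```text
t: 7.55
tool_pos: [0.6267, -0.1083, 0.0419]
tool_rot: [3.122, 0.332, 0.008]
contact_force: [-1.0, -0.3, -0.6]
opening: -0.0002
```

Request:
{"method": "step_arm", "body": {"increments": "0 0 0 0 0 0;0 0 0 0 0 0;0 0 0 0 0 0;0 0 0 0 0 0;0 0 0 0 0 0;0 0 0 0 0 0;0 0 0 0 0 0;0 0 0 0 0 0", "fingers": 1}}

```text
t: 8.22
tool_pos: [0.6246, -0.1077, 0.0392]
tool_rot: [-3.124, -0.332, 0.0]
contact_force: [0.2, 0.5, 1.1]
opening: 0.0855
```

Run:
```python
from h import *
from station import ctrl
im=ctrl.get_image("side"); crop(im,250,140,60,85,7,"pics/side4.png",3)
s=[(266.6,206.7),(273.7,198.7),(293,206.8),(286.2,214.8)]
D=down(.213)
path([([.6237,-.108,-.012],D)])
```

```text
t 8.27 p [ 0.6246 -0.1077  0.0392] F [-0.8  0.1  0.1] open 0.0852
3 x -0.013 0.001 0.683 -0.0 0.0 -0.003
```

View pics/side4.png

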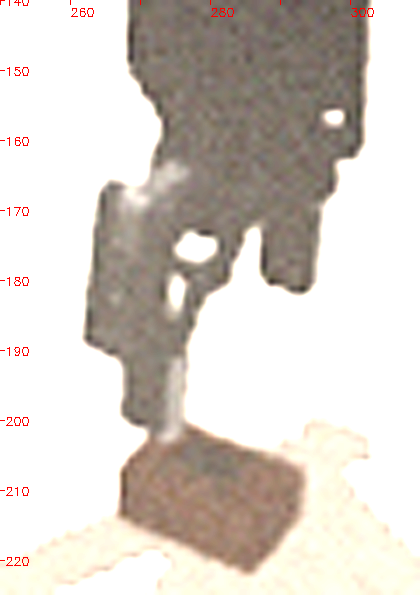

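The mount is unmoved, with its corners still near (267,206) and (293,206), and the jaws straddle it.

Request:
{"method": "step_arm", "body": {"increments": "0 0 0.68 0 0 0;0 0 0.68 0 0 0;0 0 0.68 0 0 0;0 0 0 0 0 0;0 0 0 0 0 0"}}

```text
t: 8.68
tool_pos: [0.6236, -0.1074, -0.0128]
tool_rot: [-3.123, -0.332, 0.004]
contact_force: [0.0, -1.3, 0.8]
opening: 0.0853
```

Request:
{"method": "step_arm", "body": {"increments": "0 0 0 0 0 0;0 0 0 0 0 0;0 0 0 0 0 0;0 0 0 0 0 0;0 0 0 0 0 0;0 0 0 0 0 0;0 0 0 0 0 0;0 0 0 0 0 0", "fingers": -1, "newtons": 40}}

```text
t: 9.35
tool_pos: [0.6256, -0.108, -0.0104]
tool_rot: [3.123, 0.332, 0.003]
contact_force: [-0.4, 0.6, 5.6]
opening: 0.0348
```

Run:
```python
from h import *
from station import ctrl
im=ctrl.get_image("side"); crop(im,250,150,60,80,8,"pics/side5.png",3)
path([])
```

```text
t 9.4 p [ 0.6256 -0.108  -0.0104] F [ 0.1 -0.5  6. ] open 0.0349
```

View pics/side5.png

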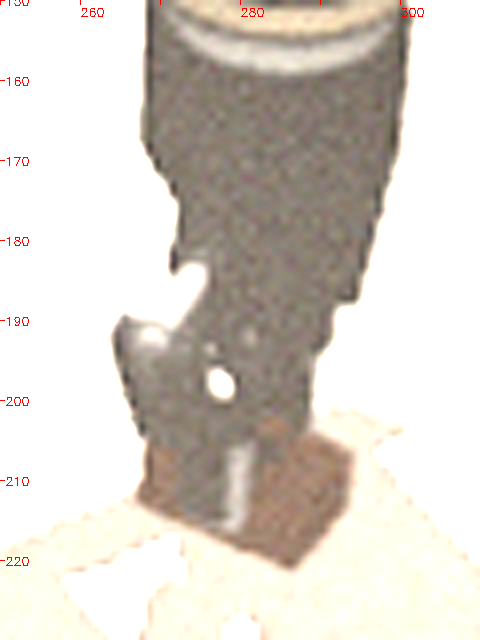

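Run:
```python
from h import *
from station import ctrl
im=ctrl.get_image("side");pickle.dump(im,open("im5.pkl","wb"))
o,p,r=state();print(p)
for t in(-20,-18,-26):
  for wz in(.0,.005,.01,.015): 
    q=[p+r.apply(np.array([t/1000,y,0])) for y in(-.011,.011)]
    q=[np.r_[a[:2],wz] for a in q];print(t,wz,proj(im,q).round(1).tolist())
c=[(0.6013,-0.0832),(.6354,-.0773),(.6477,-.1311),(.6138,-.1371)]
print(proj(im,[(*a,.0) for a in c]).round(1).tolist())
```

```text
[ 0.62562641 -0.10802143 -0.01039537]
-20 0.0 [[271.8, 216.0], [279.5, 219.4]]
-20 0.005 [[271.9, 214.5], [279.6, 217.9]]
-20 0.01 [[271.9, 213.0], [279.7, 216.4]]
-20 0.015 [[272.0, 211.5], [279.9, 214.9]]
-18 0.0 [[272.2, 215.6], [279.9, 219.0]]
-18 0.005 [[272.3, 214.1], [280.0, 217.5]]
-18 0.01 [[272.4, 212.6], [280.1, 216.0]]
-18 0.015 [[272.4, 211.1], [280.3, 214.5]]
-26 0.0 [[270.5, 217.4], [278.3, 220.9]]
-26 0.005 [[270.6, 215.9], [278.4, 219.4]]
-26 0.01 [[270.7, 214.4], [278.5, 217.9]]
-26 0.015 [[270.8, 212.9], [278.6, 216.3]]
[[265.7, 212.9], [273.2, 205.5], [292.5, 213.4], [285.3, 221.2]]
```

The mount is gripped at 35 mm, and the near fingertip corner at (279,216) fits a tip 10–14 mm up the block. I'm lifting and moving to the approach pose.

Run:
```python
from h import *
D=down(.213)
print(boxpt([0,0,29]),boxtool().as_rotvec())
path([([.6247,-.108,.22],D),(boxpt([0,0,120]),boxtool(),.7)])
```

```text
[0.50704703 0.11654476 0.07291474] [-2.60838855  0.24065109 -0.06448226]
t 9.45 p [ 0.6256 -0.108  -0.0104] F [-1.  -0.7  6.2] open 0.035
10 x -0.003 -0.0 -0.922 0.001 -0.002 -0.001
10 x -0.491 -0.666 0.435 0.517 0.104 0.388
```

Request:
{"method": "step_arm", "body": {"increments": "0 0 -0.2 0 0 0;0 0 -0.5 0 0 0;0 0 -0.9 0 0 0;0 0 -0.9 0 0 0;0 0 -0.9 0 0 0;0 0 -0.9 0 0 0;0 0 -0.9 0 0 0;0 0 -0.9 0 0 0;0 0 -0.9 0 0 0;0 0 -0.9 0 0 0;0 0 -0.9 0 0 0;0 0 -0.4 0 0 0"}}

```text
t: 10.45
tool_pos: [0.6257, -0.108, 0.2227]
tool_rot: [3.122, 0.332, 0.008]
contact_force: [-0.5, 0.1, -0.0]
opening: 0.0351
```

Run:
```python
from h import *
path([(boxpt([0,0,120]),boxtool(),.7)])
```

```text
t 10.45 p [ 0.6257 -0.108   0.2227] F [-0.5  0.1 -0. ] open 0.0351
10 x -0.497 -0.664 0.444 0.518 0.099 0.388
```

Request:
{"method": "step_arm", "body": {"increments": "-0.5 -0.66 0.44 0.52 0.1 0.39;-0.5 -0.66 0.44 0.52 0.1 0.39;-0.5 -0.66 0.44 0.52 0.1 0.39;-0.5 -0.66 0.44 0.52 0.1 0.39;-0.5 -0.66 0.44 0.52 0.1 0.39;-0.5 -0.66 0.44 0.52 0.1 0.39;-0.5 -0.66 0.44 0.52 0.1 0.39;-0.5 -0.66 0.44 0.52 0.1 0.39;-0.5 -0.66 0.44 0.52 0.1 0.39;-0.5 -0.66 0.44 0.52 0.1 0.39;0 0 0 0 0 0;0 0 0 0 0 0"}}

```text
t: 11.45
tool_pos: [0.4955, 0.0713, 0.1479]
tool_rot: [-2.606, 0.244, -0.057]
contact_force: [-0.6, -0.7, 0.6]
opening: 0.0351
```

Run:
```python
from h import *
from station import ctrl
d={n:ctrl.get_image(n) for n in("side","top")};pickle.dump(d,open("im6.pkl","wb"))
crop(d["side"],120,80,110,120,5,"pics/side6.png",2.5)
crop(d["top"],130,150,130,120,5,"pics/top6.png",2.5)
path([(boxpt([0,0,60]),boxtool())])
o,p,r=state();print(p,r.as_rotvec(),boxtool().as_rotvec())
for nm,tt in(("tool-offset",p+r.apply([0,0,-.0344])),("world-offset",p+r.apply([0,0,-.0141])+[0,0,.0203])):
  m=np.array([(sx*.018,sy*.028,z) for z in(0,.024) for sx,sy in((-1,-1),(1,-1),(1,1),(-1,1))])
  P=tt+r.apply(m);print(nm,proj(d["side"],P).round(1).tolist(),proj(d["top"],P).round(1).tolist())
```

```text
t 11.55 p [0.4973 0.0706 0.1494] F [-0.5 -0.  -0.5] open 0.0349
3 x 0.017 -0.032 0.783 -0.005 0.007 -0.011
[0.49726395 0.07057293 0.14941199] [-2.60646993  0.24391829 -0.06065748] [-2.60838855  0.24065109 -0.06448226]
tool-offset [[178.2, 138.7], [192.7, 134.2], [203.6, 154.3], [189.1, 159.3], [177.0, 144.2], [191.1, 139.8], [201.8, 159.5], [187.5, 164.4]] [[193.4, 239.5], [198.5, 220.1], [225.7, 228.7], [221.0, 247.6], [188.6, 239.6], [193.6, 220.7], [220.2, 229.0], [215.6, 247.5]]
world-offset [[176.1, 135.7], [190.6, 131.3], [201.4, 151.2], [186.9, 156.1], [174.9, 141.3], [189.0, 136.9], [199.6, 156.5], [185.4, 161.3]] [[187.7, 238.0], [192.9, 218.6], [220.2, 227.2], [215.5, 246.2], [183.0, 238.1], [188.1, 219.2], [214.9, 227.6], [210.2, 246.1]]
```

View pics/side6.png

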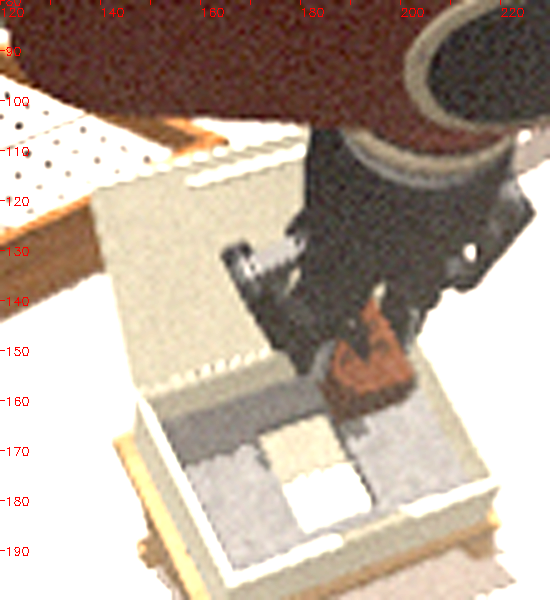

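View pics/top6.png

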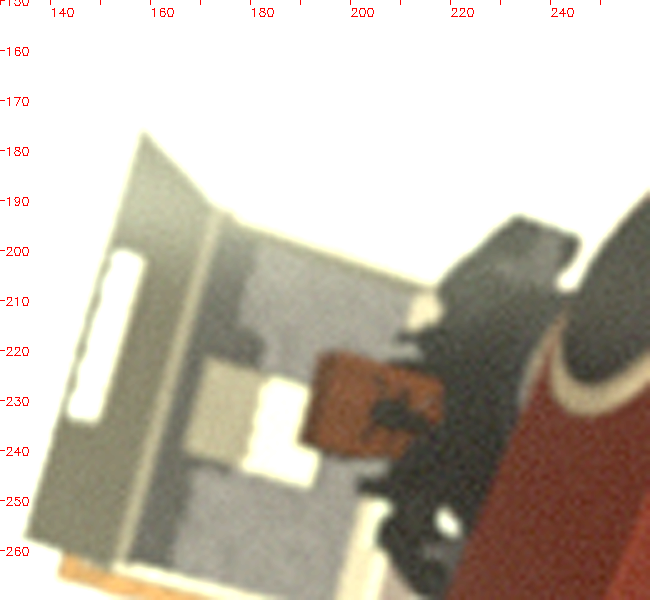

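The mount is held, beetle up, at about (195,153) in the side view and (205,232) in the top view. It lies upslope-aligned with the recess. The offset is ambiguous between tool axis and world z, so I'll measure the corners more finely.

Run:
```python
from h import *
d=pickle.load(open("im6.pkl","rb"))
crop(d["side"],175,130,40,42,14,"pics/side6b.png",4)
crop(d["top"],182,210,45,42,14,"pics/top6b.png",4)
```

```text
(no output)
```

View pics/side6b.png

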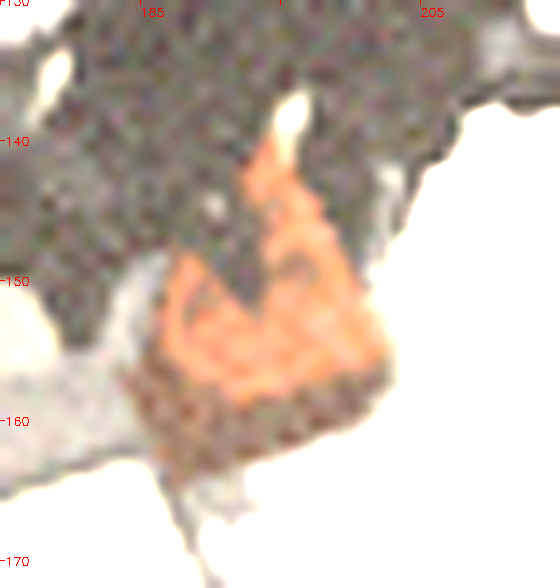

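View pics/top6b.png

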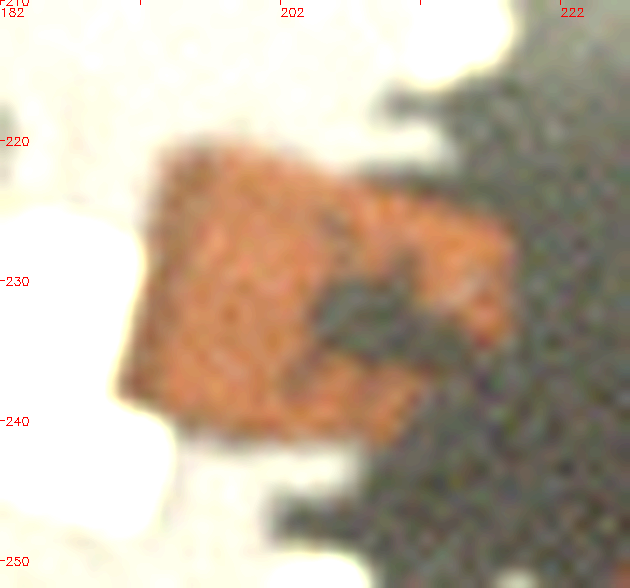

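Run:
```python
from h import *
d=pickle.load(open("im6.pkl","rb"))
g=d["top"]["pixels"][:,:,1].astype(float)
pts=[]
for y in range(223,237):
    row=g[y,180:206]; i=np.argmin(np.diff(row)); # bright->dark
    m=row[:5].mean() if False else None
    dr=-np.diff(row); w=np.clip(dr[max(0,i-1):i+2],0,None); pts.append(((np.arange(max(0,i-1),i+2)[:len(w)]*w).sum()/w.sum()+180.5,y,row.max(),row.min()))
pts=np.array(pts);print(pts.round(1).tolist());print(np.polyfit(pts[:,1],pts[:,0],1))
o,p,r=state();tt=p+r.apply([0,0,-.0344])
P=tt+r.apply([(-.018,-.028,.024),(.018,-.028,.024),(-.018,-.028,0),(.018,-.028,0)]);q=proj(d["top"],P);print(q,(q[1]-q[0]))
for a in(-.1,.1):
  q=proj(d["top"],tt+(r*R.from_euler('z',a)).apply([(-.018,-.028,.024),(.018,-.028,.024)]));print(a,q,(q[1]-q[0])[0]/(q[1]-q[0])[1])
```

```text
[[192.7, 223.0, 67.0, 31.0], [192.4, 224.0, 69.0, 30.0], [192.3, 225.0, 90.0, 32.0], [191.6, 226.0, 113.0, 31.0], [191.4, 227.0, 126.0, 32.0], [191.4, 228.0, 128.0, 30.0], [191.4, 229.0, 128.0, 30.0], [191.2, 230.0, 129.0, 27.0], [190.6, 231.0, 128.0, 26.0], [190.4, 232.0, 127.0, 24.0], [190.4, 233.0, 127.0, 28.0], [190.3, 234.0, 127.0, 22.0], [189.5, 235.0, 126.0, 25.0], [189.4, 236.0, 128.0, 28.0]]
[-2.37613591e-01  2.45600335e+02]
[[188.5758658  239.56640795]
 [193.60030995 220.6638663 ]
 [193.43118332 239.46583964]
 [198.54258256 220.06347771]] [  5.02444415 -18.90254165]
-0.1 [[189.15561384 241.28161676]
 [192.38946398 221.91129678]] -0.16694872063768212
0.1 [[188.16006952 237.79578818]
 [194.9187462  219.55701364]] -0.370566381387551
```

Run:
```python
from h import *
d=pickle.load(open("im0.pkl","rb"))
g=d["top"]["pixels"].mean(2)
rc=np.array([(sx*20.5,sy*30.5,15) for sx,sy in((-1,-1),(1,-1),(1,1),(-1,1))])
q=proj(d["top"],boxpt(rc));qs=proj(d["side"],boxpt(rc));print(q.round(1).tolist(),qs.round(1).tolist())
def prof(g,a,b,lo=-6,hi=6,n=25):
    # sample normal profiles along edge a-b, return mean edge offset
    t=(b-a)/np.linalg.norm(b-a);nrm=np.array([t[1],-t[0]]);u=np.arange(lo,hi,.25);acc=0
    for k in np.linspace(.2,.8,n):
        p=a+(b-a)*k; xy=(p+u[:,None]*nrm).astype(np.float32)
        acc=acc+cv2.remap(g.astype(np.float32),xy[:,:1].copy(),xy[:,1:].copy(),cv2.INTER_LINEAR)[:,0]
    acc/=n; dg=np.diff(acc); return nrm.round(2),[(round(u[i]+.125,2),round(dg[i],1)) for i in np.argsort(-abs(dg))[:4]]
gs=d["side"]["pixels"].mean(2)
for i,nm in enumerate(["down","+x","up","-x"]):
    print(nm,"T",prof(g,q[i],q[(i+1)%4]),"S",prof(gs,qs[i],qs[(i+1)%4]))
```

```text
[[193.1, 247.5], [198.0, 228.8], [171.5, 220.7], [166.3, 239.9]] [[180.9, 186.0], [195.4, 180.5], [185.1, 161.0], [170.6, 166.0]]
down T (array([-0.97, -0.25]), [(np.float64(1.38), np.float32(5.3)), (np.float64(1.62), np.float32(5.2)), (np.float64(1.88), np.float32(5.0)), (np.float64(1.12), np.float32(4.7))]) S (array([-0.35, -0.94]), [(np.float64(-4.38), np.float32(10.6)), (np.float64(-4.62), np.float32(10.5)), (np.float64(-4.88), np.float32(9.4)), (np.float64(-2.38), np.float32(-9.3))])
+x T (array([-0.29,  0.96]), [(np.float64(0.38), np.float32(3.3)), (np.float64(0.12), np.float32(3.3)), (np.float64(0.62), np.float32(3.2)), (np.float64(-0.12), np.float32(3.2))]) S (array([-0.88,  0.47]), [(np.float64(1.38), np.float32(9.9)), (np.float64(1.12), np.float32(9.3)), (np.float64(1.62), np.float32(9.0)), (np.float64(1.88), np.float32(6.7))])
up T (array([0.96, 0.26]), [(np.float64(-5.12), np.float32(-2.3)), (np.float64(-4.88), np.float32(-2.3)), (np.float64(-5.38), np.float32(-2.3)), (np.float64(-0.38), np.float32(2.2))]) S (array([0.33, 0.95]), [(np.float64(0.88), np.float32(7.9)), (np.float64(1.12), np.float32(7.1)), (np.float64(0.62), np.float32(6.4)), (np.float64(1.38), np.float32(5.2))])
-x T (array([ 0.27, -0.96]), [(np.float64(0.12), np.float32(3.5)), (np.float64(-0.12), np.float32(3.4)), (np.float64(-0.38), np.float32(3.2)), (np.float64(0.38), np.float32(3.2))]) S (array([ 0.89, -0.46]), [(np.float64(-0.12), np.float32(6.6)), (np.float64(0.12), np.float32(6.2)), (np.float64(-0.38), np.float32(5.6)), (np.float64(0.38), np.float32(4.9))])
```

The corner fits confirm that the offset lies along the tool axis. The recess edges agree with the box pose to about 0.5 px, and the block's yaw is off by only about 0.03 rad. I'm descending to just above the pad.

Run:
```python
from h import *
T=boxtool()*R.from_euler('z',.028)
path([(boxpt([0,0,9]),T,.75)])
```

```text
t 11.55 p [0.4973 0.0706 0.1494] F [-0.5 -0.  -0.5] open 0.0349
6 x 0.009 -0.016 0.732 -0.002 0.004 0.041
```

Request:
{"method": "step_arm", "body": {"increments": "0.01 -0.02 0.73 0 0 0.04;0.01 -0.02 0.73 0 0 0.04;0.01 -0.02 0.73 0 0 0.04;0.01 -0.02 0.73 0 0 0.04;0.01 -0.02 0.73 0 0 0.04;0.01 -0.02 0.73 0 0 0.04;0 0 0 0 0 0;0 0 0 0 0 0"}}

```text
t: 12.22
tool_pos: [0.5087, 0.1273, 0.0557]
tool_rot: [-2.602, 0.275, -0.049]
contact_force: [0.1, -0.4, -0.1]
opening: 0.0349
```

Run:
```python
from h import *
from station import ctrl
d={n:ctrl.get_image(n) for n in("side","top")};pickle.dump(d,open("im7.pkl","wb"))
crop(d["side"],145,120,80,80,7,"pics/side7.png",3)
crop(d["top"],150,190,80,80,7,"pics/top7.png",3)
T=boxtool()*R.from_euler('z',.028)
path([(boxpt([0,0,-5.4]),T,.2)])
o,p,r=state();tt=p+r.apply([0,0,-.0344])
print("top in box mm",BR.inv().apply(tt-BO)*1000)
m=np.array([(sx*.018,sy*.028,z) for z in(0,.024) for sx,sy in((-1,-1),(1,-1),(1,1),(-1,1))])
P=tt+r.apply(m);print(proj(d["side"],P).round(1).tolist(),proj(d["top"],P).round(1).tolist())
```

```text
t 12.32 p [0.5096 0.1268 0.0569] F [-0.2 -0.5 -0.1] open 0.0349
4 x -0.005 0.012 0.153 -0.005 0.004 0.002
top in box mm [ 0.64618505  1.04780616 44.29615215]
[[173.3, 160.3], [186.6, 156.2], [195.8, 174.8], [182.5, 179.3], [172.3, 164.8], [185.3, 160.7], [194.3, 179.0], [181.3, 183.4]] [[171.9, 238.1], [177.0, 220.9], [201.7, 229.2], [196.9, 246.0], [168.0, 238.2], [173.1, 221.4], [197.3, 229.5], [192.6, 246.0]]
```

View pics/side7.png

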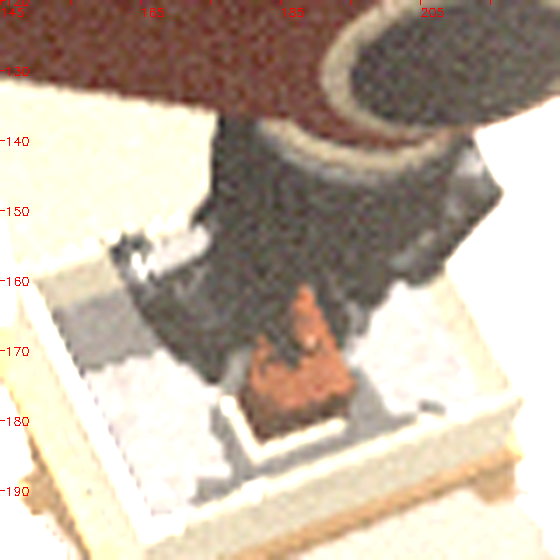

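View pics/top7.png

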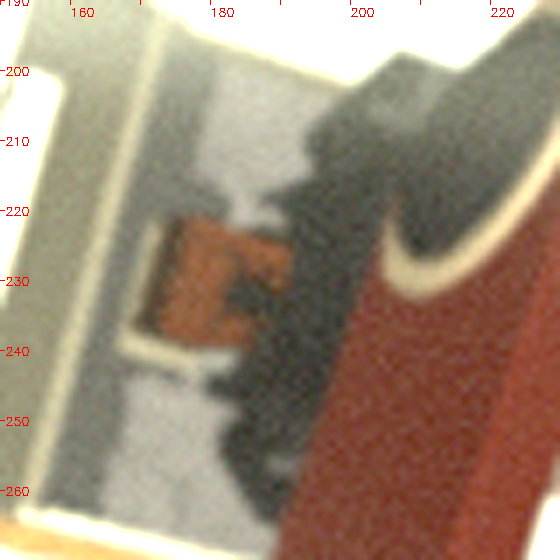

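In both views the block sits centred over the recess, with the pale recess floor visible round its edges, at (178,183) to (192,181) in the side view. Now lowering slowly.

Request:
{"method": "step_arm", "body": {"increments": "-0.01 0.02 0.15 0 0 0;-0.01 0.02 0.15 0 0 0;0 0.01 0.15 0 0 0;0 0 0 0 0 0"}}

```text
t: 12.65
tool_pos: [0.5158, 0.1285, 0.0533]
tool_rot: [-2.605, 0.273, -0.07]
contact_force: [-7.2, -16.2, 27.1]
opening: 0.035
```

Request:
{"method": "step_arm", "body": {"increments": "0 0 0.08 0 0 0;0 0 0 0 0 0"}}

```text
t: 12.82
tool_pos: [0.5159, 0.1285, 0.0532]
tool_rot: [-2.606, 0.27, -0.069]
contact_force: [-17.9, -26.2, 40.9]
opening: 0.035
```

It is blocked early and pushed sideways. I'll back off and look.

Request:
{"method": "step_arm", "body": {"increments": "0 0 -0.25 0 0 0;0.01 -0.03 -0.3 0 0 0;0 0 0 0 0 0"}}

```text
t: 13.07
tool_pos: [0.5094, 0.1259, 0.0579]
tool_rot: [-2.602, 0.276, -0.056]
contact_force: [0.4, 0.8, 0.1]
opening: 0.0351
```

Run:
```python
from h import *
from station import ctrl
d={n:ctrl.get_image(n) for n in("side","top")};pickle.dump(d,open("im8.pkl","wb"))
crop(d["side"],145,120,80,80,7,"pics/side8.png",3)
crop(d["top"],150,190,80,80,7,"pics/top8.png",3)
o,p,r=state();tt=p+r.apply([0,0,-.0344]);path([])
print("top in box mm",BR.inv().apply(tt-BO)*1000,"q",np.round(o["q"],3))
```

```text
t 13.17 p [0.5078 0.1268 0.0558] F [-0.4  0.1 -0.9] open 0.0346
top in box mm [-0.98558994  0.20929713 43.48646002] q [-0.199 -0.08   2.094  0.568  1.201 -0.218]
```

View pics/side8.png

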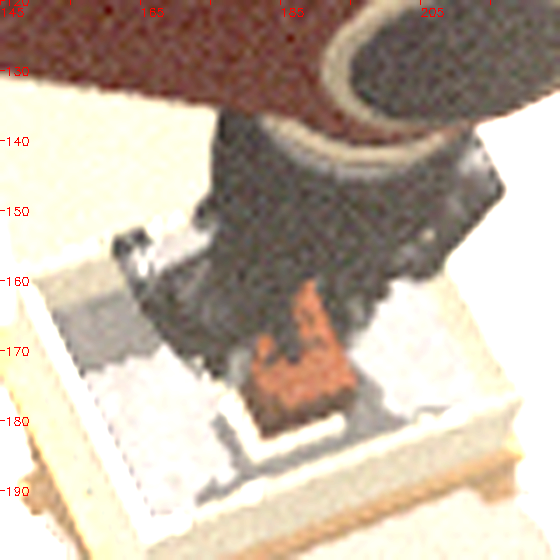

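View pics/top8.png

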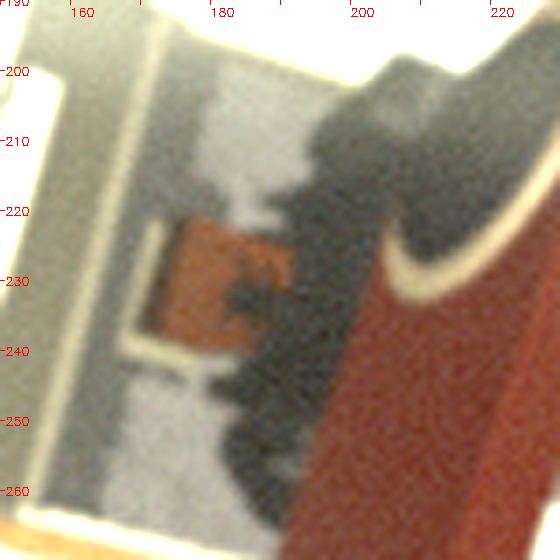

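Run:
```python
from h import *
d=pickle.load(open("im8.pkl","rb"))
crop(d["side"],172,155,32,34,18,"pics/side8b.png",3)
crop(d["top"],162,212,40,34,16,"pics/top8b.png",4)
```

```text
(no output)
```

View pics/side8b.png

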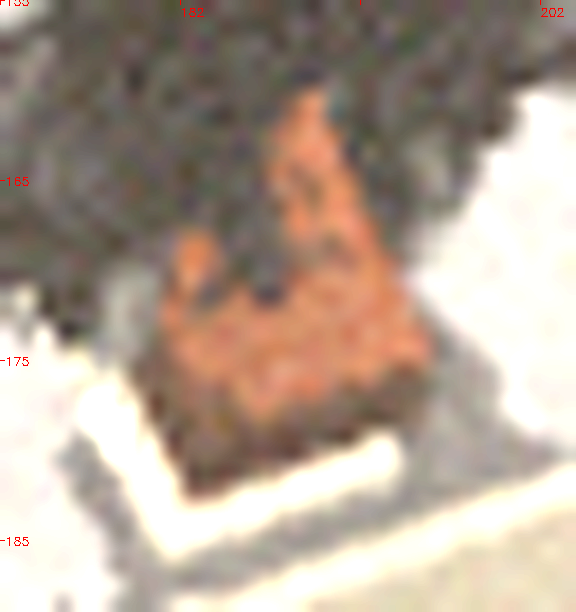

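View pics/top8b.png

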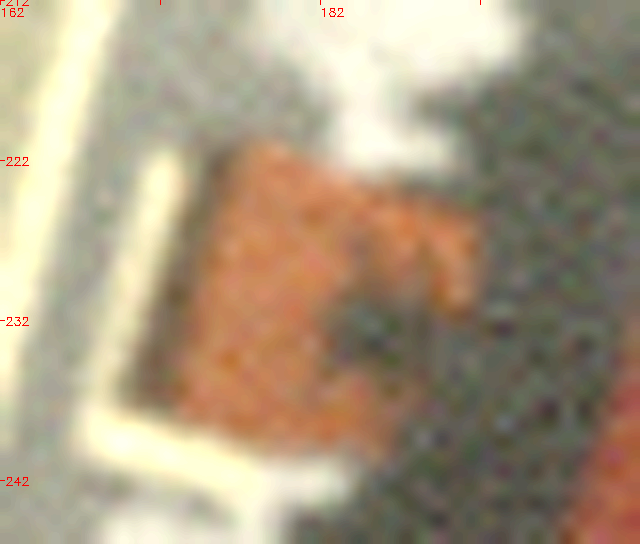

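Run:
```python
from h import *
d=pickle.load(open("im8.pkl","rb"))
def cast(im,px,zb):
    e,v=ray(im,px);e=BR.inv().apply(e-BO)*1000;v=BR.inv().apply(v)
    return (e+v*((zb-e[2])/v[:,2])[:,None])[:,:2].round(1).tolist()
# order: bottom plane 19.5, top plane 43.5
print("S bottom front L/R (exp -18,-28)/(18,-28)",cast(d["side"],[(182.4,182.5),(193.7,178.9)],19.5))
print("S top front R (18,-28)",cast(d["side"],[(196,175)],43.5))
print("T bottom up -x (-18,28), bottom up +x (18,28)",cast(d["top"],[(169.8,237),(174.8,221.4)],19.5))
print("T top up +x (18,28), edge pt x=18",cast(d["top"],[(177,221),(191.4,224.8)],43.5))
print("recess S front L,R corners (-20.5,-30.5),(20.5..)",cast(d["side"],[(181.2,186.1),(194.2,180.3)],15))
print("recess T up edge, corner",cast(d["top"],[(167,239.5),(172,221)],15))
```

```text
S bottom front L/R (exp -18,-28)/(18,-28) [[-14.1, -24.8], [16.8, -26.3]]
S top front R (18,-28) [[18.4, -27.9]]
T bottom up -x (-18,28), bottom up +x (18,28) [[-13.2, 26.3], [20.5, 24.8]]
T top up +x (18,28), edge pt x=18 [[19.2, 28.2], [20.4, -3.5]]
recess S front L,R corners (-20.5,-30.5),(20.5..) [[-19.8, -31.0], [17.9, -28.7]]
recess T up edge, corner [[-19.3, 29.3], [20.2, 29.4]]
```

The block sits about 3 mm toward the recess's +x side: its −x bottom edge reads −14 in both views where −18 is expected. It is also yawed about −0.04 rad. I'll correct both and check.

Request:
{"method": "step_arm", "body": {"increments": "-0.1 0 0 0 0 -0.35;0 0 0 0 0 0;0 0 0 0 0 0;0 0 0 0 0 0"}}

```text
t: 13.5
tool_pos: [0.505, 0.1277, 0.0553]
tool_rot: [-2.607, 0.231, -0.061]
contact_force: [0.1, -0.3, -0.6]
opening: 0.0348
```

Run:
```python
from h import *
from station import ctrl
d={n:ctrl.get_image(n) for n in("side","top")};pickle.dump(d,open("im9.pkl","wb"))
crop(d["side"],172,155,32,34,18,"pics/side9b.png",3)
crop(d["top"],162,212,40,34,16,"pics/top9b.png",4)
o,p,r=state();tt=p+r.apply([0,0,-.0344]);path([])
print("top in box mm",BR.inv().apply(tt-BO)*1000, "rot err",(boxtool().inv()*r).as_rotvec())
```

```text
t 13.6 p [0.5053 0.1276 0.0556] F [-0.4 -0.6  0.1] open 0.0349
top in box mm [-3.57837747  0.33637597 43.12152972] rot err [ 0.00250813 -0.00394633 -0.00632033]
```

View pics/side9b.png

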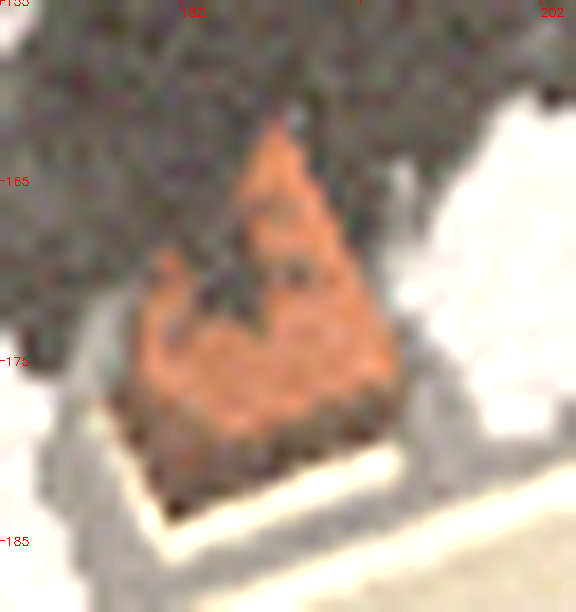

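View pics/top9b.png

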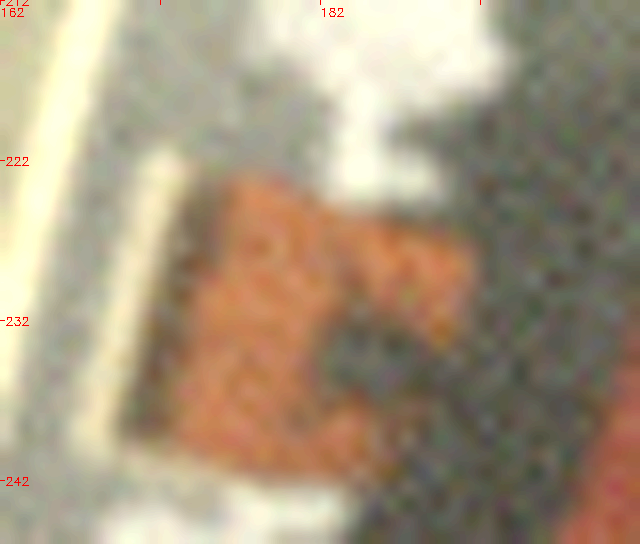

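Run:
```python
from h import *
d=pickle.load(open("im9.pkl","rb"))
def cast(im,px,zb):
    e,v=ray(im,px);e=BR.inv().apply(e-BO)*1000;v=BR.inv().apply(v)
    return (e+v*((zb-e[2])/v[:,2])[:,None])[:,:2].round(1).tolist()
print(cast(d["side"],[(181.5,183.9),(194,179.2)],19.1))
print(cast(d["side"],[(194.3,176)],43.1))
print(cast(d["top"],[(169.5,239.3),(174.5,223.5)],19.1))
print(cast(d["top"],[(176.5,223),(191.4,226.8)],43.1))
```

```text
[[-17.8, -27.3], [17.3, -27.2]]
[[13.3, -28.7]]
[[-17.9, 25.5], [16.2, 24.1]]
[[15.1, 28.0], [16.6, -4.7]]
```

Now centred to within about 1 mm. I'll try lowering again in small steps.

Request:
{"method": "step_arm", "body": {"increments": "0.03 -0.02 0.1 0 0 0;0 0 0.1 0 0 0;0 0 0 0 0 0"}}

```text
t: 13.85
tool_pos: [0.5065, 0.1304, 0.0513]
tool_rot: [-2.607, 0.23, -0.062]
contact_force: [0.6, 0.5, -1.2]
opening: 0.0349
```

Request:
{"method": "step_arm", "body": {"increments": "0 0 0.1 0 0 0;0 0 0 0 0 0"}}

```text
t: 14.02
tool_pos: [0.5068, 0.1316, 0.0493]
tool_rot: [-2.607, 0.23, -0.062]
contact_force: [-0.2, 0.3, -0.2]
opening: 0.035
```

Request:
{"method": "step_arm", "body": {"increments": "0 0 0.1 0 0 0;0 0 0 0 0 0"}}

```text
t: 14.18
tool_pos: [0.507, 0.1327, 0.0472]
tool_rot: [-2.607, 0.231, -0.062]
contact_force: [1.2, -0.5, -0.2]
opening: 0.0349
```

Request:
{"method": "step_arm", "body": {"increments": "0 0 0.1 0 0 0;0 0 0 0 0 0"}}

```text
t: 14.35
tool_pos: [0.5077, 0.1337, 0.0458]
tool_rot: [-2.607, 0.23, -0.063]
contact_force: [-0.9, -1.3, 1.9]
opening: 0.0345
```

Request:
{"method": "step_arm", "body": {"increments": "0 0 0.05 0 0 0;0 0 0 0 0 0"}}

```text
t: 14.52
tool_pos: [0.5078, 0.1338, 0.0456]
tool_rot: [-2.608, 0.228, -0.062]
contact_force: [-6.2, -7.4, 9.8]
opening: 0.035
```

Run:
```python
from h import *
from station import ctrl
d={n:ctrl.get_image(n) for n in("side","top")};pickle.dump(d,open("im10.pkl","wb"))
crop(d["side"],165,150,45,45,12,"pics/side10.png",3)
crop(d["top"],155,207,45,40,13,"pics/top10.png",4)
o,p,r=state();tt=p+r.apply([0,0,-.0344]);path([])
print("top in box mm",BR.inv().apply(tt-BO)*1000, "rot err",(boxtool().inv()*r).as_rotvec())
```

```text
t 14.62 p [0.5078 0.1338 0.0456] F [-5.8 -5.9  9.5] open 0.0351
top in box mm [-2.29584313  1.13302958 31.21655483] rot err [ 0.00181037 -0.00399178 -0.0081419 ]
```

View pics/side10.png

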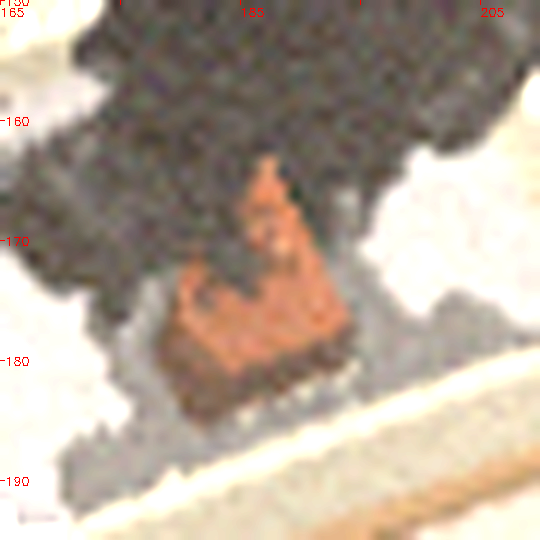

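View pics/top10.png

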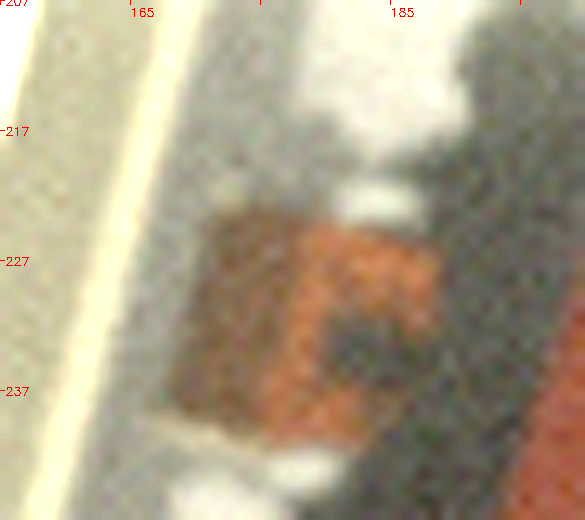

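The block is inside the recess, with only thin slivers of floor left along its front and −x edges, and there is light contact. I'll ease off slightly and release.

Request:
{"method": "step_arm", "body": {"increments": "0 0 -0.05 0 0 0;0 0 0 0 0 0"}}

```text
t: 14.78
tool_pos: [0.508, 0.1337, 0.0458]
tool_rot: [-2.607, 0.231, -0.065]
contact_force: [-0.2, -1.1, 3.1]
opening: 0.035
```

Request:
{"method": "step_arm", "body": {"increments": "0 0 0 0 0 0;0 0 0 0 0 0;0 0 0 0 0 0;0 0 0 0 0 0;0 0 0 0 0 0;0 0 0 0 0 0", "fingers": 0.4}}

```text
t: 15.28
tool_pos: [0.5074, 0.1339, 0.0453]
tool_rot: [-2.607, 0.23, -0.063]
contact_force: [-0.3, 0.1, -0.3]
opening: 0.0597
```

Request:
{"method": "step_arm", "body": {"increments": "0 0 -0.2 0 0 0;0 0 -0.7 0 0 0;0 0 -0.9 0 0 0;0 0 -0.9 0 0 0;0 0 -0.9 0 0 0;0 0 -0.9 0 0 0;0 0 -0.9 0 0 0;0 0 -0.9 0 0 0;0 0 0 0 0 0"}}

```text
t: 16.03
tool_pos: [0.496, 0.0538, 0.1866]
tool_rot: [-2.609, 0.23, -0.075]
contact_force: [0.9, -0.1, 0.4]
opening: 0.0599
```

Run:
```python
from h import *
from station import ctrl
d={n:ctrl.get_image(n) for n in("side","top")};pickle.dump(d,open("im11.pkl","wb"))
crop(d["side"],140,100,90,110,6,"pics/side11.png",2.5)
crop(d["top"],140,170,90,110,6,"pics/top11.png",2.5)
path([])
m=np.array([(sx*18,sy*28,z) for z in(29,15) for sx,sy in((-1,-1),(1,-1),(1,1),(-1,1))])
print(proj(d["side"],boxpt(m)).round(1).tolist(),proj(d["top"],boxpt(m)).round(1).tolist())
```

```text
t 16.13 p [0.494  0.0555 0.1824] F [-1.   0.3 -0.9] open 0.06
[[182.0, 182.5], [195.0, 177.6], [185.4, 159.5], [172.5, 163.9], [181.3, 184.8], [194.1, 180.1], [184.6, 162.1], [171.9, 166.5]] [[194.8, 246.1], [199.2, 229.4], [174.6, 221.9], [169.9, 239.0], [192.4, 246.1], [196.7, 229.6], [172.3, 222.2], [167.7, 239.0]]
```

View pics/side11.png

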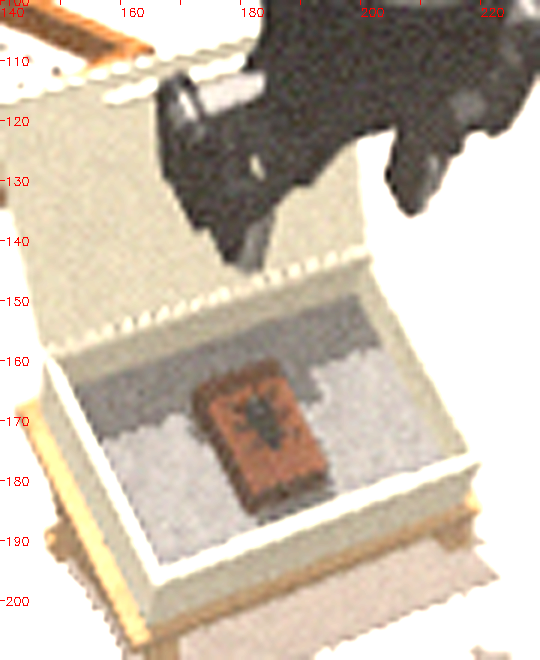

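View pics/top11.png

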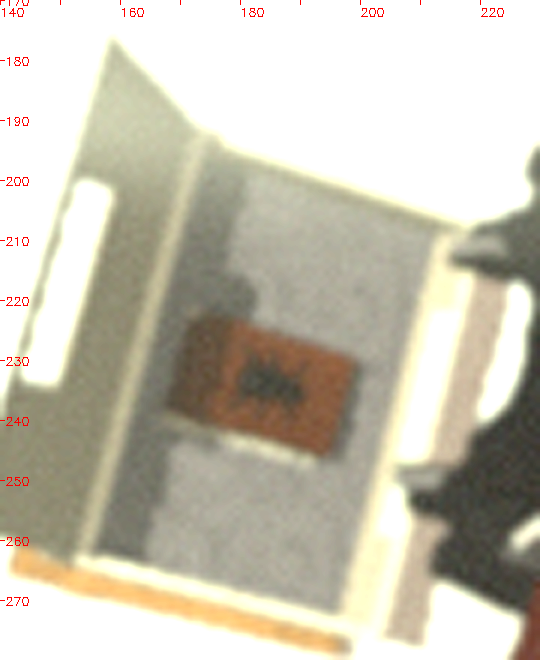

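The mount is home and upright. Its top-face corners at (199,229) and (195,247) in the top view match the home prediction to within 0.5 px. Now I'll plan the lid sweep from behind.

```bash
cat >> h.py <<'E'
def lidtool(th,r,gap,tilt):
    # actual tip bottom centre resting on lid outer face at radius r, with gap; returns TCP pose
    T=boxtool(np.radians(tilt)); n=np.array([0,np.sin(th),np.cos(th)])
    nw=BR.apply(n); ty=T.apply([0,1,0])
    P=boxpt([0,55-r*np.cos(th),46+r*np.sin(th)])+nw*(.004+gap/1000+.011*abs(nw@ty))
    return P+T.apply([0,0,.0203]),T
E
python3 - <<'E'
from h import *
a=lidtool(2.15,85,35,-30);print(a[0],a[1].as_rotvec())
up=a[0]+[0,0,.17]
path([(np.array([.51,.10,.34]),boxtool(-np.pi/6)),(up,a[1]),a,lidtool(2.15,85,0,-30)])
E
```

```text
[0.52420189 0.20872317 0.17692793] [ 3.12830681e+00 -2.88618977e-01 -1.76728153e-17]
t 16.13 p [0.494  0.0555 0.1824] F [-1.   0.3 -0.9] open 0.06
6 x 0.053 -0.62 -0.918 -0.876 -0.002 0.012
5 x -0.047 -0.876 -0.055 0.0 0.0 0.0
8 x 0.0 -0.0 0.85 0.0 0.0 0.0
2 x 0.0 0.699 -0.039 0.0 0.0 0.0
```

Request:
{"method": "step_arm", "body": {"increments": "0.05 -0.62 -0.92 -0.88 0 0.01;0.05 -0.62 -0.92 -0.88 0 0.01;0.05 -0.62 -0.92 -0.88 0 0.01;0.05 -0.62 -0.92 -0.88 0 0.01;0.05 -0.62 -0.92 -0.88 0 0.01;0.05 -0.62 -0.92 -0.88 0 0.01;-0.05 -0.88 -0.05 0 0 0;-0.05 -0.88 -0.05 0 0 0;-0.05 -0.88 -0.05 0 0 0;-0.05 -0.88 -0.05 0 0 0;-0.05 -0.88 -0.05 0 0 0;0 0 0 0 0 0", "fingers": -1}}

```text
t: 17.13
tool_pos: [0.5222, 0.2133, 0.3429]
tool_rot: [3.128, -0.278, -0.008]
contact_force: [0.1, -0.5, 0.2]
opening: 0.0
```

Run:
```python
from h import *
path([lidtool(2.15,85,35,-30)])
```

```text
t 17.13 p [0.5222 0.2133 0.3429] F [ 0.1 -0.5  0.2] open 0.0
7 x 0.018 0.023 0.949 0.003 0.007 0.009
```

Request:
{"method": "step_arm", "body": {"increments": "0.02 0 0.95 0 0 0;0.02 0 0.95 0 0 0;0.02 0 0.95 0 0 0;0.02 0 0.95 0 0 0;0.02 0 0.95 0 0 0;0.02 0 0.95 0 0 0;0.02 0 0.95 0 0 0;0 0 0 0 0 0"}}

```text
t: 17.8
tool_pos: [0.5218, 0.2076, 0.1712]
tool_rot: [3.122, -0.285, -0.021]
contact_force: [-0.4, 0.1, -0.5]
opening: -0.0001
```

Run:
```python
from h import *
from station import ctrl
im=ctrl.get_image("side");crop(im,130,60,100,120,5,"pics/side12.png",2)
W=[lidtool(2.15,85,0,-30)]
ths=[2.0,1.8,1.6,1.4,1.2,1.0,.8,.6,.45]
for t in ths:
    f=np.clip((2.15-t)/1.15,0,1);W.append((*lidtool(t,85+8*f,0,-30+30*f),))
path(W)
```

```text
t 17.85 p [0.5232 0.208  0.1744] F [0.3 0.8 0.1] open 0.0001
2 x 0.015 0.683 -0.087 0.029 0.046 0.01
1 x -0.0 0.459 -0.123 0.683 -0.0 -0.0
1 x 0.0 0.639 -0.089 0.911 0.0 -0.0
1 x -0.0 0.66 -0.006 0.911 -0.0 -0.0
1 x -0.0 0.67 0.081 0.911 0.0 0.0
1 x -0.0 0.669 0.172 0.911 -0.0 0.0
1 x -0.0 0.657 0.263 0.911 -0.0 0.0
1 x 0.0 0.687 0.417 0.0 0.0 0.0
1 x 0.0 0.589 0.562 0.0 0.0 0.0
1 x 0.0 0.357 0.503 0.0 0.0 0.0
```

View pics/side12.png

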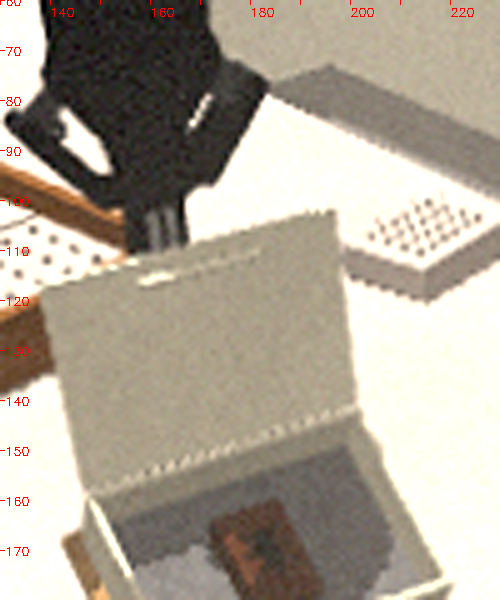

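The shut fingers are behind the lid, crossing its edge at about (160,109). I'll sweep at half speed and watch the force.

Request:
{"method": "step_arm", "body": {"increments": "0.01 0.5 0 0 0 0;0.01 0.5 -0.1 0 0 0;0 0.36 -0.06 0 0 0;0 0.23 -0.06 0.34 0 0;0 0.23 -0.06 0.34 0 0;0 0.32 -0.04 0.46 0 0;0 0.32 -0.04 0.46 0 0;0 0.33 0 0.46 0 0;0 0.33 0 0.46 0 0;0 0.33 0.04 0.46 0 0;0 0.33 0.04 0.46 0 0;0 0 0 0 0 0"}}

```text
t: 18.85
tool_pos: [0.5097, 0.1142, 0.1777]
tool_rot: [-2.789, 0.26, -0.045]
contact_force: [-0.2, -0.2, -1.1]
opening: -0.0005
```

Run:
```python
from h import *
from station import ctrl
d={n:ctrl.get_image(n) for n in("side","top")}
crop(d["side"],130,60,110,140,4,"pics/side13.png",2);crop(d["top"],130,170,110,120,5,"pics/top13.png",2)
W=[]
ths=[1.4,1.2,1.0,.8,.6,.45,.3]
for t in ths:
    f=np.clip((2.15-t)/1.15,0,1);W.append((*lidtool(t,85+8*f,0,-30+30*f),.5))
path(W)
```

```text
t 18.95 p [0.5104 0.1159 0.1786] F [ 0.7 -0.2  0.6] open -0.0003
1 x -0.136 0.085 0.145 -0.0 -0.014 0.001
2 x -0.0 0.337 0.078 0.455 -0.0 0.0
2 x -0.0 0.332 0.124 0.455 -0.0 0.0
2 x 0.0 0.343 0.208 0.0 0.0 0.0
2 x 0.0 0.295 0.281 0.0 0.0 0.0
2 x 0.0 0.179 0.252 0.0 0.0 0.0
2 x -0.0 0.136 0.279 0.0 0.0 0.0
```

View pics/side13.png

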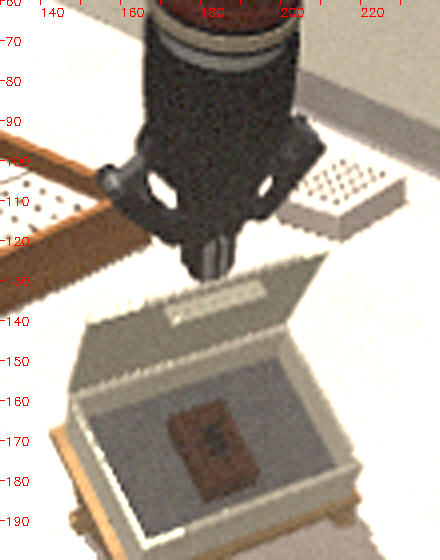

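View pics/top13.png

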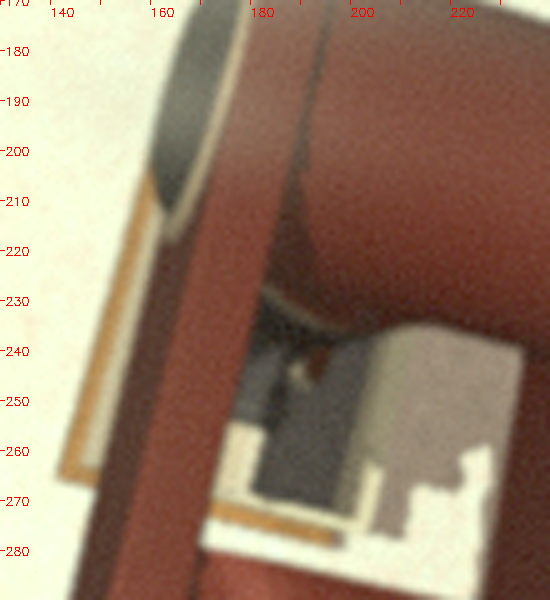

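The lid is following: its free edge now runs from about (152,142) to (211,123) in the side view. Continuing the arc.

Request:
{"method": "step_arm", "body": {"increments": "-0.1 0.1 0.14 0 0 0;0 0.34 0.08 0.45 0 0;0 0.34 0.08 0.45 0 0;0 0.33 0.12 0.45 0 0;0 0.33 0.12 0.45 0 0;0 0.34 0.21 0 0 0;0 0.34 0.21 0 0 0;0 0.3 0.28 0 0 0;0 0.3 0.28 0 0 0;0 0 0 0 0 0"}}

```text
t: 19.78
tool_pos: [0.4982, 0.0753, 0.1111]
tool_rot: [-2.61, 0.239, -0.058]
contact_force: [-0.5, 0.2, -0.3]
opening: -0.0004
```

Run:
```python
from h import *
from station import ctrl
d={n:ctrl.get_image(n) for n in("side","top")}
crop(d["side"],130,60,110,150,4,"pics/side14.png",2)
path([(*lidtool(t,93+4*(t<.2),0,0),.4) for t in(.6,.45,.3,.18,.12)])
```

```text
t 19.88 p [0.4992 0.0753 0.113 ] F [0.2 0.6 0.5] open 0.0001
1 x 0.007 -0.011 -0.077 0.016 0.03 0.01
2 x 0.0 0.179 0.252 0.0 0.0 0.0
2 x -0.0 0.136 0.279 0.0 0.0 0.0
2 x 0.0 0.153 0.223 0.0 0.0 0.0
1 x -0.0 0.052 0.254 0.0 0.0 0.0
```

View pics/side14.png

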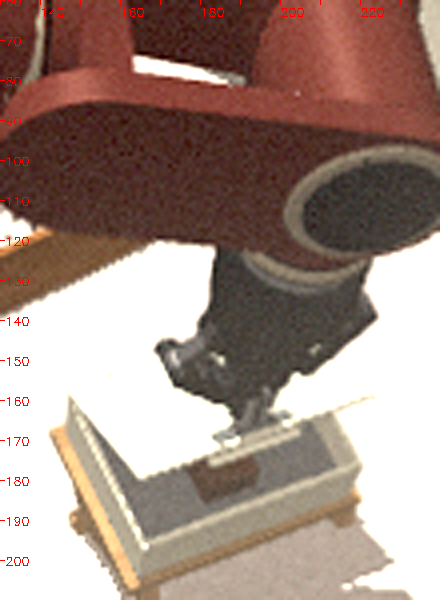

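The lid is at roughly 0.5–0.6 rad, with the fingertips pressing near the grey strip at about (195,168). Continuing down.

Request:
{"method": "step_arm", "body": {"increments": "0 0.18 0.21 0 0 0;0 0.18 0.25 0 0 0;0 0.14 0.28 0 0 0;0 0.14 0.28 0 0 0;0 0.15 0.22 0 0 0;0 0.15 0.22 0 0 0;0 0.05 0.25 0 0 0;0 0 0 0 0 0"}}

```text
t: 20.55
tool_pos: [0.4987, 0.0751, 0.0626]
tool_rot: [-2.61, 0.24, -0.06]
contact_force: [-0.4, -1.3, -1.6]
opening: -0.0002
```

Run:
```python
from h import *
from station import ctrl
d={n:ctrl.get_image(n) for n in("side","top")}
crop(d["side"],130,100,110,110,5,"pics/side15.png",2)
path([(*lidtool(t,98,0,0),.3) for t in(.1,.0)])
o,p,r=state();print("tip box",BR.inv().apply(p+r.apply([0,0,-.0203])-BO)*1000)
```

```text
t 20.65 p [0.4991 0.0749 0.0637] F [-0.6  0.4  0.4] open 0.0001
1 x 0.006 0.028 0.068 0.016 0.026 0.008
2 x -0.0 0.02 0.217 0.0 0.0 0.0
tip box [ -0.09974593 -41.26991468  62.55089463]
```

View pics/side15.png

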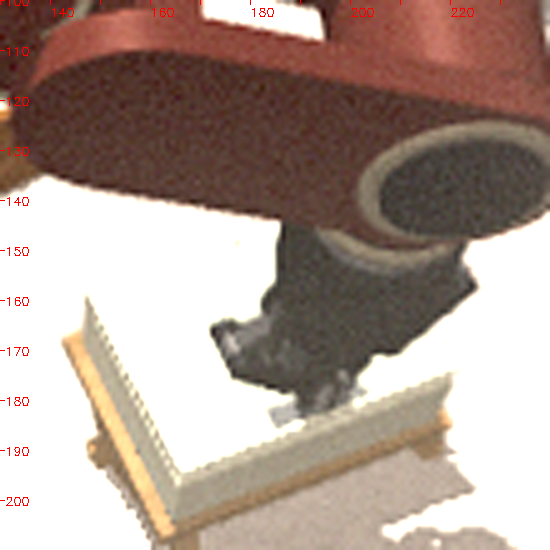

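The lid is nearly shut, with the tip over the strip at about (192,182). Pressing in now.

Request:
{"method": "step_arm", "body": {"increments": "0 0.03 0.12 0 0 0;0 0 0.1 0 0 0;0 0 0.1 0 0 0;0 0 0 0 0 0"}}

```text
t: 20.98
tool_pos: [0.5003, 0.0781, 0.0567]
tool_rot: [-2.61, 0.239, -0.064]
contact_force: [0.7, -1.5, -0.1]
opening: -0.0001
```

Request:
{"method": "step_arm", "body": {"increments": "0 0 0.1 0 0 0;0 0 0.06 0 0 0;0 0 0 0 0 0"}}

```text
t: 21.23
tool_pos: [0.5008, 0.0793, 0.0547]
tool_rot: [-2.611, 0.237, -0.063]
contact_force: [-5.8, -5.8, 10.1]
opening: -0.0005
```

Request:
{"method": "step_arm", "body": {"increments": "0 0 0.06 0 0 0;0 0 0 0 0 0"}}

```text
t: 21.4
tool_pos: [0.501, 0.0794, 0.0544]
tool_rot: [-2.612, 0.235, -0.062]
contact_force: [-11.5, -11.4, 18.3]
opening: 0.0001
```

Request:
{"method": "step_arm", "body": {"increments": "0 0 -0.3 0 0 0;0 0 -0.6 0 0 0;0 0 -0.9 0 0 0;0 0 -0.9 0 0 0;0 0 -0.9 0 0 0;0 0 -0.9 0 0 0;0 -0.3 -0.9 0 0 0;0 0 0 0 0 0;0 0 0 0 0 0;0 0 0 0 0 0"}}

```text
t: 22.23
tool_pos: [0.4891, 0.0213, 0.1718]
tool_rot: [-2.61, 0.239, -0.061]
contact_force: [-0.2, 0.6, 0.0]
opening: -0.0001
```

Run:
```python
from h import *
from station import ctrl
d={n:ctrl.get_image(n) for n in("side","top")};pickle.dump(d,open("im16.pkl","wb"))
cv2.imwrite("pics/sidefull16.png",d["side"]["pixels"][:,:,::-1])
crop(d["side"],135,130,100,90,6,"pics/side16.png",1.3);crop(d["top"],140,180,100,100,6,"pics/top16.png",1.5)
path([])
for z in(46,50): 
  m=np.array([(sx*75,sy*55,z) for sx,sy in((-1,-1),(1,-1),(1,1),(-1,1))])
  print(z,proj(d["side"],boxpt(m)).round(1).tolist(),proj(d["top"],boxpt(m)).round(1).tolist())
```

```text
t 22.33 p [0.4887 0.0217 0.1711] F [-0.1  0.4  0.6] open 0.0001
46 [[165.9, 197.1], [220.8, 176.1], [201.5, 141.1], [147.0, 158.9]] [[202.8, 276.6], [220.4, 206.7], [172.5, 190.6], [152.2, 263.7]]
50 [[166.1, 196.4], [221.2, 175.4], [201.8, 140.3], [147.0, 158.1]] [[203.6, 276.8], [221.2, 206.5], [173.2, 190.4], [152.8, 263.8]]
```

View pics/side16.png

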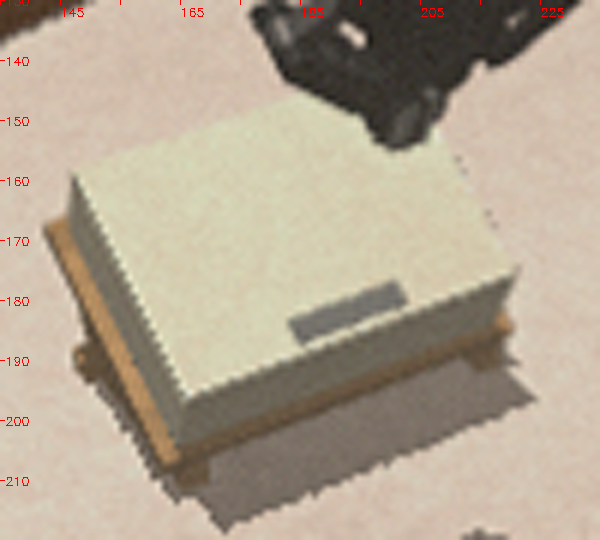

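View pics/top16.png

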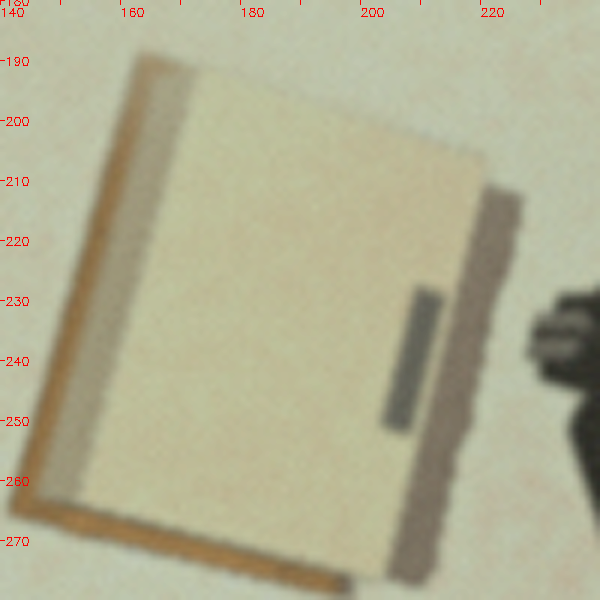

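View pics/sidefull16.png

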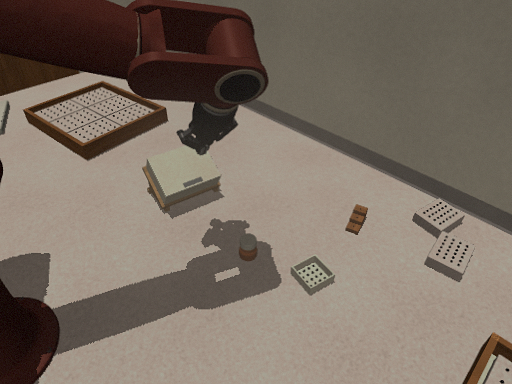

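Run:
```python
from h import *
from station import ctrl
im=ctrl.get_image("side");tp=ctrl.get_image("top")
for im_,roi in((im,(180,170,30,25)),(tp,(198,222,22,40))):
    x,y,w,h=roi;g=im_["pixels"][y:y+h,x:x+w].mean(2);m=(g<np.median(g)*.72).astype(np.uint8)
    n,l,s,c=cv2.connectedComponentsWithStats(m);print([(s[i,4],(c[i]+[x,y]).round(1).tolist()) for i in range(1,n) if s[i,4]>15])
for th in(0,.03,.09):
    P=boxpt([0,55-100*np.cos(th)+4*np.sin(th),46+100*np.sin(th)+4*np.cos(th)]);print(th,proj(im,P).round(1),proj(tp,P).round(1))
a=pickle.load(open("im0.pkl","rb"))
dd=cv2.absdiff(a["side"]["pixels"],im["pixels"]).max(2)
print("bystander diffs tray,jar,pin px",[int((dd[y:y+h,x:x+w]>60).sum()) for x,y,w,h in((288,255,50,40),(238,233,22,30),(344,202,26,34))])
path([])
```

```text
[(np.int32(235), [196.9, 189.2])]
[(np.int32(82), [208.4, 239.5]), (np.int32(19), [215.5, 245.8]), (np.int32(27), [212.3, 257.3])]
0 [[192.8 182.1]] [[208.2 239.8]]
0.03 [[193.  181.5]] [[208.8 239.8]]
0.09 [[193.2 180.3]] [[209.7 239.7]]
bystander diffs tray,jar,pin px [0, 0, 0]
t 22.43 p [0.4888 0.0216 0.1713] F [ 1.2  0.2 -0. ] open -0.0001
```

The strip centre in the top view, (208.4,239.5), fits a lid angle of about 0.01 rad. The bystanders show no change, so I'm handing in.

```bash
python3 -c "
from station import ctrl
print(ctrl.finish_job())"
```

```text
the job is handed in; nothing more can be done
None
```

The mount is in the recess, beetle up and released, and the box lid is swung shut, pressed and holding by itself. The job was handed in at about 22.4 s of the 61 s allowed; it gave no verdict.

**What went wrong on the way**
- **First grasp missed:** the real fingertips sit about 20 mm behind the reported tool point. I found this from the pictures and a light touch on the mount's top (about 26 N), then gripped again lower down.
- **First insertion jammed:** the block was about 3 mm off towards +x and caught on the pad, with up to about 52 N at the wrist. I backed off, corrected the offset and a small twist, and it went in on the second try. The corner measurements behind that correction disagreed with each other by 2–4 mm.

**Last checks**
- **Mount:** after release, the two clear downslope corners of its top face matched the home prediction to about 0.5 px in the top view. The side view was rougher: most corners agreed to 1–2 px, and one upslope corner was about 3 px off. The closed lid now hides the mount.
- **Lid:** it stayed flush after I retreated. The grey strip's position in the top view fits a lid angle of about 0.01 rad. The automatic strip check in the side view picked up the wrong patch, so I read that view by eye: it suits a shut lid but cannot tell 0 from 0.03 rad.
- **Pressing:** the force rose to about 24 N against a hard stop, well past the 3–6 N that snaps the tab. The stop came about 2 mm above where I expected the shut lid, far below where the tab would first have held it.
- **Surroundings:** the tray, jar and pin block showed no change from the first side picture, and the gripper was clear of everything at the end.

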